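# Make up the titration carrier

## Robot

A 6-joint arm with a two-finger parallel gripper is mounted at the origin on the work surface; the furniture and walls round the work are solid. World frame = base frame: x ahead of the robot, y to its left, z up, the work surface at z = 0. Lengths are in m, angles in rad, forces in N, time in s.
With the tool pointing down it reaches from about 0.425 to 0.95 m from the base axis. Payload 3.5 kg.
Tool frame: the origin (TCP) lies midway between the tips of the shut fingers; the grasp point (between the pads) lies ctrl.grasp_offset behind it (ctrl.grasp_offset is the distance from the TCP to the grasp point, in m); x points along the fingers, y is the direction in which the jaws open and shut, and the axes are right-handed (so a half turn about x gives the same grasp; the last joint's range is limited). The gripper opens to 85 mm and grips with 20 to 120 N. Pads are 22 mm wide; open, the fingers measure 114 mm over their backs; the gripper's body (76 mm by 85 mm) begins 54 mm behind the grasp point. The pads swing forward as they close: fully open they stand 13 mm farther back than shut.
Start: joints at [-1.498, 0.286, 1.577, -0, 1.279, -0.15], TCP at [0.149, -0.658, 0.198] pointing down, gripper open.
Joint ranges: [-2.77, 2.77], [-0.9, 2.22], [0.21, 2.48], [-1.53, 4.67], [0.24, 2.81], [-2.84, 2.84]. Speed limits (rad/s): [2.79, 2.79, 3.14, 3.14, 3.14, 3.14].

## Interface

Orientations are given as a unit quaternion [x, y, z, w].
In Python, from plant import readout, read_camera, sign_off, ctrl gives the robot as it stands.
- The arm moves only by the tool drive_tool, never from a script. Its argument "steps" is a list of rows, each a list of 5 numbers: the shift along the tool's x, y, z in cm, then the turn about the tool's x in degrees, then the opening, from 0 (shut) to 1 (fully open). A call has 1 to 10 rows; each row shifts and turns the commanded pose from where the row before left it, along the tool's axes as they then stand; what a row does not reach is not made up. A row lasts 1/10 s, in which the tool goes at most 50 mm and 8.59 degrees, less where a joint would pass 70% of its speed; a pose out of reach is approached as far as the arm can. A call is refused whole if a number of a shift passes 5 or a number of a turn 8.59, either way. A call with a gripper value outside its range is refused whole. The fingers move at their own pace and stop on an object; "force" is the grip in N (left out, the last holds). Time passes only in rows, so rows that do not move let the fingers close. It gives the time, the measured TCP pose, the force and the opening at its end, in the units of the state.
- readout.get_state(): the state, without advancing time (a new reading comes with each control period).
- read_camera(name): name is "scene" or "top"; returns a dict with "frame" (384x512x3 uint8, red, green, blue), "vertical_fov" (degrees; the focal length in pixels is half the picture's height over the tangent of half this angle, whatever the lens; pixels are square), "cx", "cy" (the principal point, pixels), "eye" and "orientation" of the camera in the world. Camera axes: x right, y up, looking along -z (the intrinsics and any distortion apply to the point x, -y, -z); pixel columns grow to the right and rows downward; lengths in m; the calibration is good to about 2 mm. A picture is of the moment at which its call begins. There is no depth.
- sign_off(): hands the job in, once; it reports no verdict.
The state is a dict: "time": time; "qpos": joint angles; "dq": joint speeds; "joint_efforts": joint torques, N m; "eef_pos": TCP position; "tcp_rot": TCP orientation; "contact_force": force on the tool from outside, world axes, zero at the start; "wrist_torque": the same for the moment, N m; "opening": opening from 0.0 (shut) to 1.0 (fully open).
Only numpy, scipy, OpenCV 4.12 (cv2) and the standard library are available. Lean on these libraries where they do the work, as an engineer would, in place of code of your own. Each camera call takes 0.05 s, during which the arm holds its last target. There are 200 camera calls.

## Task

Make up the titration carrier so that each piece stands next to what it is used with: leave the little dropper bottle and the weigh boat in their front-row compartments, stand the conical flask in the compartment directly behind the dropper bottle, the big amber reagent bottle directly behind the weigh boat, the measuring cylinder between those two in the back row, and the small beaker in the front row between the dropper bottle and the weigh boat. Then lay the petri dish centred and flat on top of the beaker as a dust cover. Everything stands upright on the floor of its own compartment and is set down, not dropped; knock nothing over and leave the red pipette filler alone.

Things in the scene. Friction and masses are not known exactly. Their poses are not given: they have to be found in the camera images.
- carrier: Fixed grey plastic carrier, 254 (y) x 171 (x) x 34 mm high; origin: centre of its underside, on the worktop. 2 rows of 3 compartments, 80 x 80 mm inside, floor 6 mm and divider tops 28 mm above the worktop. Compartment centres in its frame: back row x = +41.5, front row x = -41.5; y = +83 (left), 0, -83 mm (right). x points away from the robot, y to its left; turned up to 0.15 rad.
- indicator_dropper: Small amber dropper bottle with a black cap, 28 mm diameter, 67 mm tall, loose, origin under its base; it already stands in an end compartment of the carrier's front row, left or right, and stays there.
- weigh_boat: Small square white plastic weigh boat, 48 x 48 x 10 mm, loose, very light, origin under its base; it already lies in the other end compartment of the front row and stays there.
- reagent_bottle: Big amber glass reagent bottle with black screw cap and paper label, 60 mm diameter, 129 mm tall, 0.19 kg; round body of full width up to about 95 mm, then shoulders; cap 40 mm wide from 108 mm up. Origin under the centre of its base, z up.
- conical_flask: Clear glass conical flask, base 63 mm diameter, 102 mm tall, 0.105 kg; it narrows upwards to a neck; between 75 and 95 mm up, fingers close on about 35 mm. Origin under the centre of its base, z up.
- measuring_cylinder: Clear glass measuring cylinder on a blue six-sided plastic foot, 191 mm tall, 0.07 kg; foot 54 x 62 mm and 7 mm thick, tube 29 mm outside diameter above it, open at the top; grip it in its upper 45 mm, or the palm meets the rim. Origin under the centre of the foot, z up along the tube.
- small_beaker: Small clear glass beaker on the worktop, 60 mm tall, body 46 mm diameter, rim with spout 52 x 57 mm, 0.038 kg. Origin under its base, z up; rim 60 mm above it.
- petri_dish: Clear covered petri dish, closed with its lid (one rigid piece), 59 mm diameter, 13 mm thick, 0.018 kg, lying flat; origin under the centre of its base, z up. Grasp across its rim.
- pipette_filler: Red rubber pipette filler bulb with stub tubes, 56 x 125 x 54 mm, lying loose among the things; not needed, to be left alone.
Things that resemble listed ones, but are neither listed nor needed, are in the scene too. What is shaped like the indicator_dropper but blue or yellow is not meant.

How it is judged:
By the outcome, as a careful person would: the job done as asked, in the order asked, and still so for the second after the job is handed in, with the robot touching nothing.
It also fails if it takes over 138 s, if anything falls off the work surface, if the arm or the gripper's body presses on something with over 40 N, if the wrist force passes 120 N, or if a joint passes its speed limit or range.

## Working session

There is one attempt and no reset: what is moved stays moved. The work goes in short steps, Python scripts to look and compute and a tool call to move; the robot and the scene stay as the last step left them, time stands still between calls to the robot, and variables do not carry over. Pictures are saved under pics/ and viewed, about 12 in all and at most 16, crops included, and the job is handed in when it is done.

Besides the shell and the picture viewer there is one more tool, called after "Call:" by a JSON object that holds its "name" and its "arguments", one argument or row to a line. drive_tool: Moves the arm, as the interface text tells. Its arguments: {"type":"object","properties":{"steps":{"type":"array","items":{"type":"array","items":{"type":"number"}}},"force":{"type":"number"}},"required":["steps"]}

```bash
ls; mkdir -p pics; python3 - <<'E'
from plant import readout, read_camera, ctrl
import cv2
print(readout.get_state(), ctrl.grasp_offset)
for n in("scene","top"):
    c=read_camera(n); f=c.pop("frame"); print(n,c)
    cv2.imwrite(f"pics/{n}0.png",cv2.resize(f[:,:,::-1],(800,600),interpolation=cv2.INTER_CUBIC))
E
```

```text
pics
{'time': 0.0, 'qpos': array([-1.49799976e+00,  2.87172766e-01,  1.57817939e+00,  3.65535110e-05,
        1.27857780e+00, -1.49999027e-01]), 'dq': array([ 0.00068276, -0.00081876,  0.00110961, -0.00075091, -0.0014905 ,
        0.00209637]), 'joint_efforts': array([-1.51256780e-03, -4.05988848e+01, -2.92626446e+01, -2.44339353e-04,
        5.88604657e-03,  5.51477839e-06]), 'eef_pos': array([ 0.14913166, -0.65757292,  0.19654123]), 'tcp_rot': array([ 0.70276809,  0.07942883, -0.70267959,  0.07777829]), 'contact_force': array([-0.15472936,  0.29206153, -0.1244831 ]), 'wrist_torque': array([ 0.03400267,  0.02815253, -0.04086401]), 'opening': 0.9998848625032586} 0.0187
scene {'vertical_fov': 52.369056725872376, 'cx': 249.51625291316753, 'cy': 196.37312763131266, 'eye': array([ 0.60464579, -0.5402103 ,  0.70714853]), 'orientation': array([0.33457346, 0.01909039, 0.07781937, 0.93895703])}
top {'vertical_fov': 51.902636488781496, 'cx': 259.5031609070921, 'cy': 188.85091490978405, 'eye': array([0.44272452, 0.01607944, 0.96713975]), 'orientation': array([-0.01779431,  0.02422548,  0.71347707, -0.70003354])}
```

View pics/scene0.png

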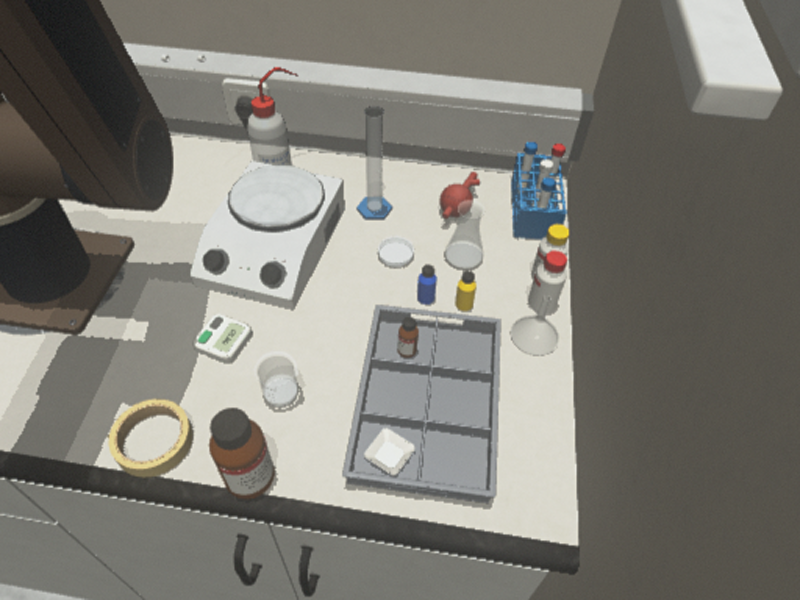

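View pics/top0.png

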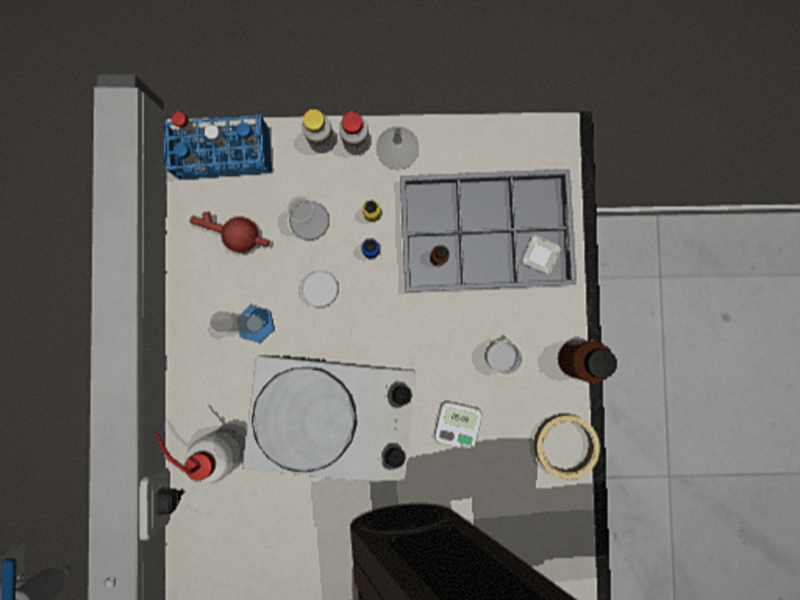

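The scene view shows the dropper at (408,338) and the boat at (390,450), both in the carrier's front row. The flask is at (463,250), the cylinder foot at (375,208), the dish at (396,250), the beaker at (280,385) and the amber bottle at (243,460). In the top view the dropper is at (440,256) and the boat at (541,254), so the dropper is the left (+y) end.

```bash
cat > h.py <<'E'
import numpy as np, cv2
from scipy.spatial.transform import Rotation as R
from scipy.optimize import least_squares
from plant import readout, read_camera, ctrl
def proj(c,P):
    P=np.atleast_2d(P); q=R.from_quat(c["orientation"]).inv().apply(P-c["eye"])
    f=192/np.tan(np.radians(c["vertical_fov"]/2)); 
    return np.c_[c["cx"]+f*q[:,0]/-q[:,2], c["cy"]-f*q[:,1]/-q[:,2]]
def ray(c,uv,z):
    f=192/np.tan(np.radians(c["vertical_fov"]/2))
    d=R.from_quat(c["orientation"]).apply([(uv[0]-c["cx"])/f,-(uv[1]-c["cy"])/f,-1])
    return c["eye"]+d*(z-c["eye"][2])/d[2]
def circ(x,y,z,r,n=40):
    t=np.linspace(0,2*np.pi,n); return np.c_[x+r*np.cos(t),y+r*np.sin(t),0*t+z]
def pose():
    s=readout.get_state(); M=R.from_quat(s["tcp_rot"]).as_matrix(); return s,M
def crop(c,box,k,curves,name):
    x0,y0,x1,y1=box; im=cv2.resize(c["frame"][y0:y1,x0:x1,::-1],None,fx=k,fy=k,interpolation=cv2.INTER_CUBIC)
    for P,col in curves:
        p=(proj(c,P)+.5-[x0,y0])*k; cv2.polylines(im,[np.round(p*8).astype(int)],False,col,1,cv2.LINE_AA,3)
    cv2.imwrite(name,im)
E
python3 - <<'E'
from h import *
S=read_camera("scene");T=read_camera("top")
k=.64
def both(n,st,tt,z):
    for c,p in((S,st),(T,tt)):
        if p: print(n,"S" if c is S else "T",ray(c,np.array(p)*k-.2,z).round(4))
both("flask base",(463,256),(309,221),.004)
both("cyl foot",(375,208),(257,324),.005)
both("cyl top",(374,111),(222,324),.191)
both("dish",(396,251),(320,289),.010)
both("beaker base",(281,390),(502,357),.002)
both("bottle cap",(234,425),(599,363),.129)
both("bottle base",None,(575,358),.0)
both("dropper top",(408,324),(440,253),.067)
for n,a,b in(("car NL(front-left)",(351,478),(404,291)),("car",(377,309),(403,179)),("car",(499,321),(568,172)),("car",(494,494),(575,284))):
    both(n,None,b,.034)
for a in((377,308),(499,319),(493,493),(348,478)): both("carS",a,None,.034)
E
```

```text
flask base S [0.6229 0.151  0.004 ]
flask base T [0.6201 0.1569 0.004 ]
cyl foot S [0.4647 0.2374 0.005 ]
cyl foot T [0.4596 0.2391 0.005 ]
cyl top S [0.4632 0.2407 0.191 ]
cyl top T [0.4572 0.2398 0.191 ]
dish S [0.5164 0.1375 0.01  ]
dish T [0.5121 0.14   0.01  ]
beaker base S [ 0.4035 -0.1378  0.002 ]
beaker base T [ 0.4009 -0.1416  0.002 ]
bottle cap S [ 0.4027 -0.2599  0.129 ]
bottle cap T [ 0.3957 -0.2524  0.129 ]
bottle base T [ 0.397  -0.2563  0.    ]
dropper top S [ 0.5599 -0.0483  0.067 ]
dropper top T [ 0.5577 -0.0441  0.067 ]
car NL(front-left) T [0.5049 0.0096 0.034 ]
car T [0.677  0.0079 0.034 ]
car T [ 0.6836 -0.2461  0.034 ]
car T [ 0.5107 -0.2508  0.034 ]
carS S [ 0.5101 -0.0021  0.034 ]
carS S [0.6825 0.0078 0.034 ]
carS S [ 0.6877 -0.2477  0.034 ]
carS S [ 0.5207 -0.2575  0.034 ]
```

```bash
cat > ov.py <<'E'
from h import *
G=(0,255,0);M_=(255,0,255);C=(255,255,0)
def carrier(x,y,a):
    Rm=R.from_euler('z',a); out=[]
    def seg(pts): out.append((Rm.apply(np.array(pts,float)/1000)+[x,y,0],M_))
    X,Y=85.5,127
    seg([(-X,-Y,34),(X,-Y,34),(X,Y,34),(-X,Y,34),(-X,-Y,34)])
    seg([(0,-Y,28),(0,Y,28)]); seg([(-X,41.5,28),(X,41.5,28)]); seg([(-X,-41.5,28),(X,-41.5,28)])
    return out
def cyl(x,y,*zr): return [(circ(x,y,z,r),G) for z,r in zr]
E
cat > o1.py <<'E'
from ov import *
S=read_camera("scene");T=read_camera("top")
cv=carrier(.596,-.121,.02)
cv+=cyl(.6215,.154,(.004,.0315),(.102,.017))+cyl(.462,.238,(.191,.0145),(.007,.0145))+cyl(.514,.139,(0.001,.0295),(.013,.0295))
cv+=cyl(.402,-.140,(.001,.023),(.06,.026))+cyl(.398,-.256,(.001,.03),(.095,.03),(.129,.02))+cyl(.559,-.046,(.006,.014),(.067,.008))
crop(T,(125,100,400,260),2.9,cv,"pics/ovT.png"); crop(S,(125,60,330,325),2.2,cv,"pics/ovS.png")
E
python3 o1.py
```

```text
(no output)
```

View pics/ovT.png

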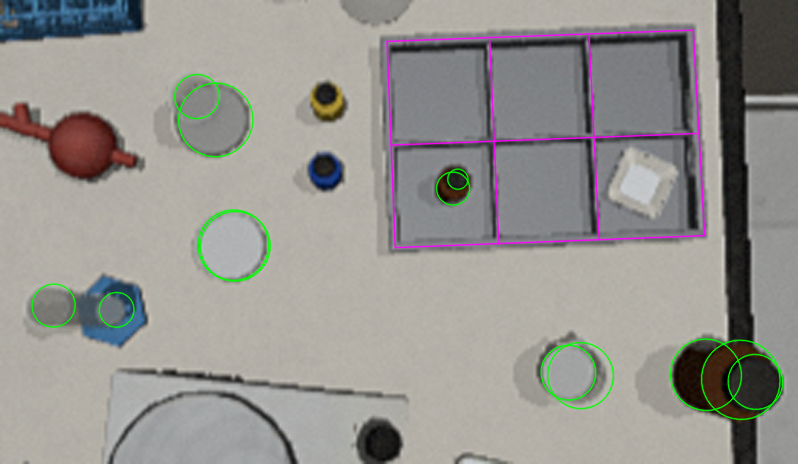

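View pics/ovS.png

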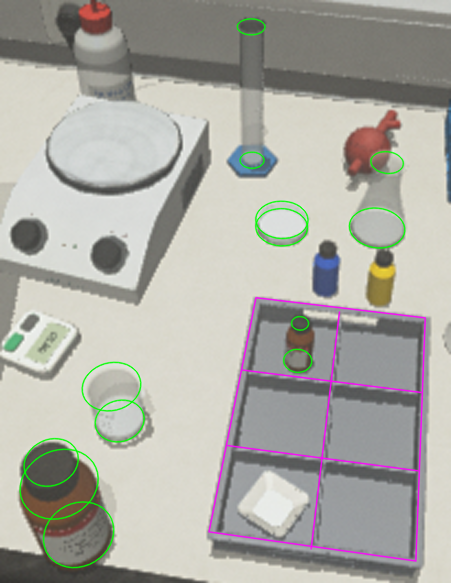

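The overlays fit to about 2 mm. In the top view the flask base is at (215,120), the dish at (234,246), the beaker at (571,373), the bottle base at (706,375) and the carrier outline matches. In the scene view the base circles also fit, so I'll use these averaged poses.

```bash
cat > st.py <<'E'
import sys; from h import *
s,M=pose(); print("t",round(s["time"],2),"p",s["eef_pos"].round(4),"q",s["qpos"].round(2),"F",s["contact_force"].round(1),"o",round(s["opening"],3))
print("toolx",M[:,0].round(3),"tooly",M[:,1].round(3),"toolz",M[:,2].round(3))
if len(sys.argv)>1: print("shift cm",(M.T@(np.array(eval(sys.argv[1]))-s["eef_pos"])*100).round(2))
E
python3 st.py '[.6215,.154,.25]'
```

```text
t 0.3 p [ 0.1492 -0.6581  0.1974] q [-1.5   0.29  1.58  0.    1.28 -0.15] F [ 0.  -0.2 -0.1] o 0.999
toolx [-0.     0.001 -1.   ] tooly [ 0.221 -0.975 -0.001] toolz [-0.975 -0.221 -0.   ]
shift cm [ -5.19 -68.77 -64.01]
```

Call:
{"name": "drive_tool", "arguments": {
  "steps": [
    [-3, 0, 0, 0, 1],
    [-3, 0, 0, 0, 1],
    [0, 0, 0, 5, 1]
  ]
}}

```text
time: 0.6
eef_pos: [0.1494, -0.6608, 0.2644]
tcp_rot: [0.706, 0.044, -0.705, 0.051]
contact_force: [0.5, -1.2, 0.8]
opening: 0.998
```

```bash
python3 st.py '[.6215,.154,.25]'
```

```text
t 0.6 p [ 0.1494 -0.6608  0.2644] q [-1.5   0.25  1.51  0.    1.38 -0.06] F [ 0.5 -1.2  0.8] o 0.998
toolx [ 0.001 -0.01  -1.   ] tooly [ 0.133 -0.991  0.01 ] toolz [-0.991 -0.133  0.001]
shift cm [  0.66 -74.48 -57.64]
```

Call:
{"name": "drive_tool", "arguments": {
  "steps": [
    [0, 0, 0, -8.24, 1],
    [0, 0, 0, -8.24, 1],
    [0, 0, 0, -8.24, 1],
    [0, 0, 0, -8.24, 1],
    [0, 0, 0, -8.24, 1],
    [0, 0, 0, -8.24, 1],
    [0, 0, 0, -8.24, 1],
    [0, 0, 0, -8.24, 1],
    [0, 0, 0, -8.24, 1],
    [0, 0, 0, -8.24, 1]
  ]
}}

```text
time: 1.6
eef_pos: [0.1492, -0.6582, 0.2578]
tcp_rot: [0.498, 0.502, -0.498, 0.502]
contact_force: [-0.1, 0.0, -0.6]
opening: 1.005
```

```bash
python3 st.py '[.6215,.154,.25]'
```

```text
t 1.6 p [ 0.1492 -0.6582  0.2578] q [-1.5   0.25  1.51 -0.    1.38 -1.51] F [-0.1  0.  -0.6] o 1.005
toolx [-0.  0. -1.] tooly [ 1.     0.009 -0.   ] toolz [ 0.009 -1.    -0.   ]
shift cm [  0.79  47.95 -80.8 ]
```

Call:
{"name": "drive_tool", "arguments": {
  "steps": [
    [0, 2.4, -4, 0, 1],
    [0, 2.4, -4, 0, 1],
    [0, 2.4, -4, 0, 1],
    [0, 2.4, -4, 0, 1],
    [0, 2.4, -4, 0, 1],
    [0, 2.4, -4, 0, 1],
    [0, 2.4, -4, 0, 1],
    [0, 2.4, -4, 0, 1],
    [0, 2.4, -4, 0, 1],
    [0, 2.4, -4, 0, 1]
  ]
}}

```text
time: 2.6
eef_pos: [0.3886, -0.2559, 0.2582]
tcp_rot: [0.499, 0.5, -0.499, 0.501]
contact_force: [0.5, -0.6, 0.8]
opening: 1.001
```

Call:
{"name": "drive_tool", "arguments": {
  "steps": [
    [0, 2.4, -4, 0, 1],
    [0, 2.4, -4, 0, 1],
    [0, 2.4, -4, 0, 1],
    [0, 2.4, -4, 0, 1],
    [0, 2.4, -4, 0, 1],
    [0, 2.4, -4, 0, 1],
    [0, 2.4, -4, 0, 1],
    [0, 2.4, -4, 0, 1],
    [0, 2.4, -4, 0, 1],
    [0, 2.4, -4, 0, 1]
  ]
}}

```text
time: 3.6
eef_pos: [0.6276, 0.145, 0.2579]
tcp_rot: [0.499, 0.501, -0.499, 0.501]
contact_force: [0.1, -0.7, 0.4]
opening: 0.998
```

Call:
{"name": "drive_tool", "arguments": {
  "steps": [
    [0, 0, 0, 0, 1],
    [0, 0, 0, 0, 1]
  ]
}}

```text
time: 3.8
eef_pos: [0.6268, 0.144, 0.2571]
tcp_rot: [0.498, 0.501, -0.499, 0.501]
contact_force: [-0.1, 0.2, -1.1]
opening: 1.003
```

```bash
python3 st.py '[.6215,.154,.065]'
```

```text
t 3.8 p [0.6268 0.144  0.2571] q [ 0.07  0.18  1.6  -0.    1.37  0.06] F [-0.1  0.2 -1.1] o 1.003
toolx [-0.001 -0.    -1.   ] tooly [ 1.     0.005 -0.001] toolz [ 0.005 -1.     0.   ]
shift cm [19.22 -0.5  -1.01]
```

Call:
{"name": "drive_tool", "arguments": {
  "steps": [
    [0, -0.5, -1, 0, 1],
    [4, 0, 0, 0, 1],
    [4, 0, 0, 0, 1],
    [4, 0, 0, 0, 1],
    [4, 0, 0, 0, 1],
    [2, 0, 0, 0, 1],
    [1.2, 0, 0, 0, 1],
    [0, 0, 0, 0, 1],
    [0, 0, 0, 0, 1]
  ]
}}

```text
time: 4.7
eef_pos: [0.6228, 0.1528, 0.0677]
tcp_rot: [0.5, 0.5, -0.499, 0.501]
contact_force: [-0.1, 0.2, 0.5]
opening: 0.997
```

Call:
{"name": "drive_tool", "arguments": {
  "steps": [
    [0, 0, 0, 0, 0],
    [0, 0, 0, 0, 0],
    [0, 0, 0, 0, 0],
    [0, 0, 0, 0, 0],
    [0, 0, 0, 0, 0],
    [0, 0, 0, 0, 0],
    [0, 0, 0, 0, 0],
    [0, 0, 0, 0, 0],
    [0, 0, 0, 0, 0]
  ],
  "force": 30
}}

```text
time: 5.6
eef_pos: [0.6257, 0.1537, 0.0729]
tcp_rot: [0.502, 0.499, -0.497, 0.503]
contact_force: [-3.8, -0.2, 17.8]
opening: -0.0
```

```bash
python3 st.py '[.6215,.154,.065]'; python3 - <<'E'
from h import *
S=read_camera("scene");T=read_camera("top")
a=cv2.resize(S["frame"][80:220,220:360,::-1],(420,420));b=cv2.resize(T["frame"][80:220,140:280,::-1],(380,380))
im=np.zeros((420,800,3),np.uint8);im[:,:420]=a;im[:380,420:]=b;cv2.imwrite("pics/g1.png",im)
E
```

```text
t 5.6 p [0.6257 0.1537 0.0729] q [0.08 0.34 1.75 0.   1.04 0.08] F [-3.8 -0.2 17.8] o -0.0
toolx [ 0.009  0.001 -1.   ] tooly [1.    0.003 0.009] toolz [ 0.003 -1.    -0.001]
shift cm [ 0.79 -0.43 -0.03]
```

View pics/g1.png

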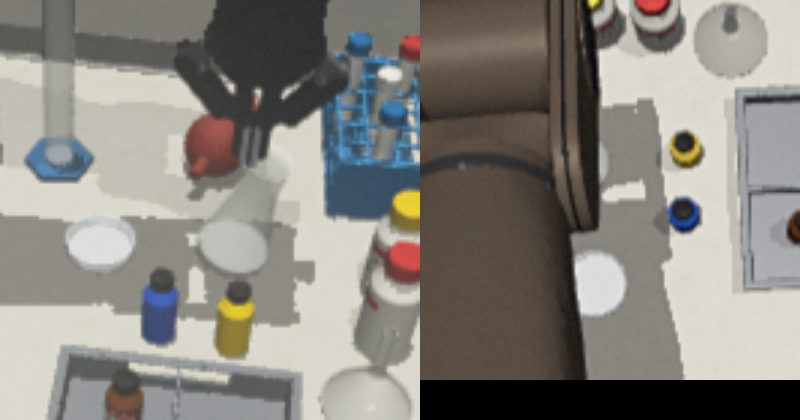

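```bash
python3 - <<'E'
from h import *
S=read_camera("scene")
s,M=pose(); p=s["eef_pos"]
print((proj(S,p)-[220,80])*3, (proj(S,[p[0],p[1],.0])-[220,80])*3)
for q in [(.6215,.154,.004),(.6215,.154,.102)]: print((proj(S,q)-[220,80])*3)
print(s["contact_force"])
E
```

```text
[[241.74023015 188.06050066]] [[231.48551549 252.38925623]]
[[226.96864886 248.18455286]]
[[240.69654979 159.32648177]]
[-3.89706045  0.7822598  17.36771886]
```

```bash
python3 - <<'E'
from h import *
S=read_camera("scene")
crop(S,(270,80,350,180),6,[],"pics/g2.png")
E
```

```text
(no output)
```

View pics/g2.png

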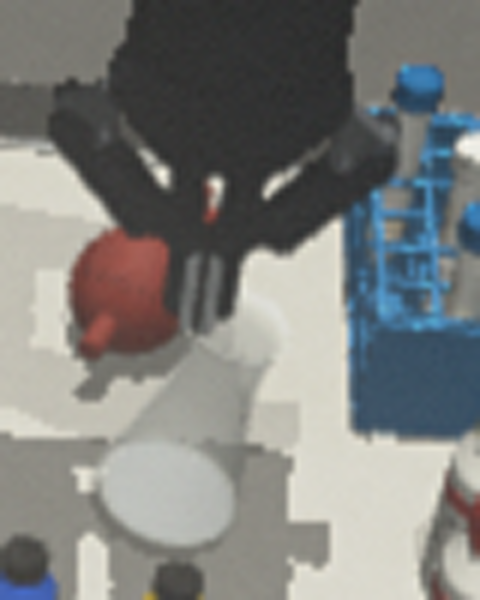

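Call:
{"name": "drive_tool", "arguments": {
  "steps": [
    [-0.5, 0, 0, 0, 0],
    [-0.5, 0, 0, 0, 0],
    [-0.5, 0, 0, 0, 0],
    [-0.5, 0, 0, 0, 0],
    [0, 0, 0, 0, 0]
  ]
}}

```text
time: 6.3
eef_pos: [0.6221, 0.1531, 0.0864]
tcp_rot: [0.499, 0.501, -0.499, 0.501]
contact_force: [-0.5, -0.4, 0.2]
opening: 0.0
```

```bash
python3 st.py; python3 - <<'E'
from h import *
S=read_camera("scene")
crop(S,(270,80,350,180),6,[],"pics/g3.png")
s,M=pose(); print((proj(S,s["eef_pos"])-[270,80])*6)
E
```

```text
t 6.3 p [0.6221 0.1531 0.0864] q [ 0.08  0.32  1.75 -0.    1.07  0.08] F [-0.5 -0.4  0.2] o 0.0
toolx [ 0.001  0.    -1.   ] tooly [1.    0.003 0.001] toolz [ 0.003 -1.    -0.   ]
[[177.45447068 351.46234551]]
```

View pics/g3.png

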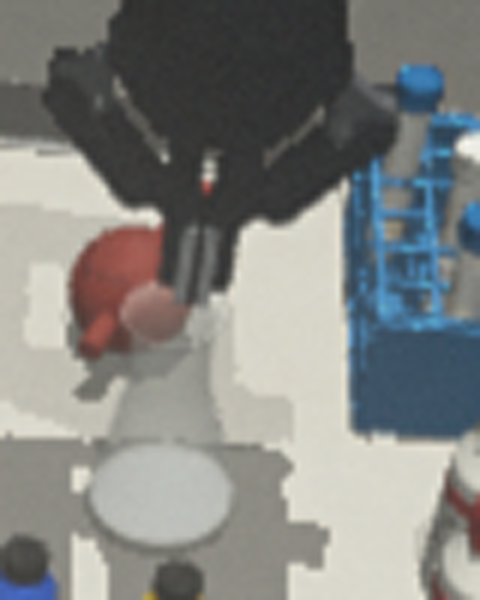

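The flask is upright again. The fingertips show at (190,303), about 8 native px above the TCP projection, so they seem to have closed above the rim. I'll check the tool height by touching a free spot on the worktop.

Call:
{"name": "drive_tool", "arguments": {
  "steps": [
    [-4, 0, 0, 0, 0],
    [-4, 0, 0, 0, 0],
    [0, -3.2, 2.5, 0, 0],
    [0, -3.2, 2.5, 0, 0],
    [0, -3.2, 2.5, 0, 0],
    [0, -3.3, 2.5, 0, 0],
    [0, -3.3, 2.5, 0, 0],
    [4, 0, 0, 0, 0],
    [4, 0, 0, 0, 0],
    [0, 0, 0, 0, 0]
  ]
}}

```text
time: 7.35
eef_pos: [0.4549, 0.0281, 0.0805]
tcp_rot: [0.497, 0.504, -0.502, 0.497]
contact_force: [-0.1, 0.8, -0.4]
opening: 0.003
```

Call:
{"name": "drive_tool", "arguments": {
  "steps": [
    [1, 0, 0, 0, 0],
    [1, 0, 0, 0, 0],
    [1, 0, 0, 0, 0],
    [0.5, 0, 0, 0, 0],
    [0, 0, 0, 0, 0]
  ]
}}

```text
time: 7.85
eef_pos: [0.4598, 0.0278, 0.0503]
tcp_rot: [0.499, 0.501, -0.5, 0.5]
contact_force: [-0.9, -0.3, 1.0]
opening: -0.003
```

```bash
python3 st.py; python3 - <<'E'
from h import *
S=read_camera("scene");T=read_camera("top")
s,M=pose();print((proj(S,s["eef_pos"])-[200,60])*4, (proj(T,s["eef_pos"])-[180,120])*4)
im=np.zeros((600,800,3),np.uint8)
im[:520,:400]=cv2.resize(S["frame"][60:190,200:300,::-1],None,fx=4,fy=4); im[:520,400:]=cv2.resize(T["frame"][120:250,180:280,::-1],None,fx=4,fy=4)
cv2.imwrite("pics/g4.png",im)
E
```

```text
t 7.85 p [0.4598 0.0278 0.0503] q [-0.16 -0.01  2.2  -0.    0.95 -0.16] F [-0.9 -0.3  1. ] o -0.003
toolx [-0.001  0.    -1.   ] tooly [ 1.     0.003 -0.001] toolz [ 0.003 -1.    -0.   ]
[[ 86.33508822 476.08475029]] [[284.05504521 339.11813096]]
```

View pics/g4.png

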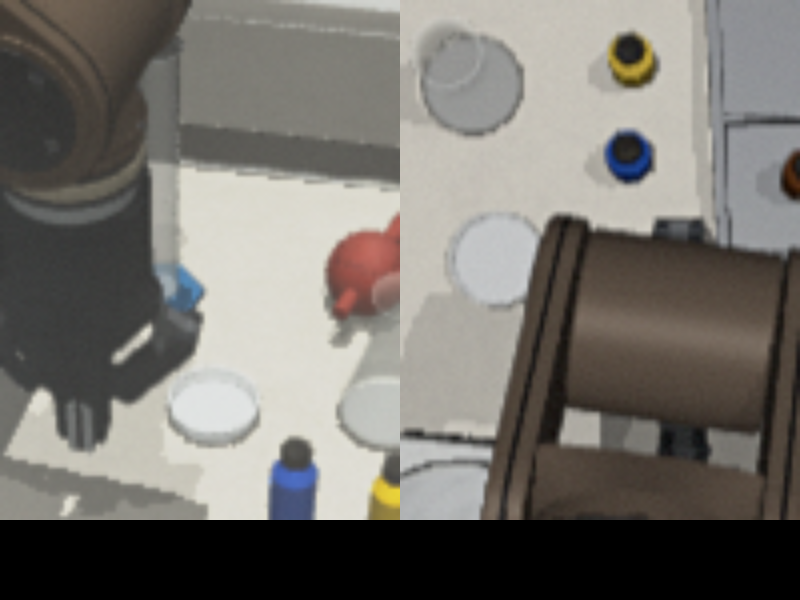

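The tips show at (80,450) against a predicted (86,476), so they are higher than the TCP reading says. I'll go on down carefully to the touch.

Call:
{"name": "drive_tool", "arguments": {
  "steps": [
    [1, 0, 0, 0, 0],
    [1, 0, 0, 0, 0],
    [0.5, 0, 0, 0, 0],
    [0, 0, 0, 0, 0]
  ]
}}

```text
time: 8.35
eef_pos: [0.459, 0.0278, 0.0245]
tcp_rot: [0.499, 0.502, -0.5, 0.5]
contact_force: [-0.6, 0.4, 0.7]
opening: -0.003
```

Call:
{"name": "drive_tool", "arguments": {
  "steps": [
    [0.4, 0, 0, 0, 0],
    [0.4, 0, 0, 0, 0],
    [0, 0, 0, 0, 0]
  ]
}}

```text
time: 8.65
eef_pos: [0.4598, 0.0276, 0.0174]
tcp_rot: [0.499, 0.501, -0.499, 0.5]
contact_force: [0.7, -1.2, 0.6]
opening: 0.0
```

Call:
{"name": "drive_tool", "arguments": {
  "steps": [
    [0.4, 0, 0, 0, 0],
    [0.4, 0, 0, 0, 0],
    [0, 0, 0, 0, 0]
  ]
}}

```text
time: 8.95
eef_pos: [0.4596, 0.0277, 0.0093]
tcp_rot: [0.499, 0.501, -0.5, 0.5]
contact_force: [-0.3, -0.5, -0.0]
opening: -0.003
```

Call:
{"name": "drive_tool", "arguments": {
  "steps": [
    [0.3, 0, 0, 0, 0],
    [0.3, 0, 0, 0, 0],
    [0, 0, 0, 0, 0]
  ]
}}

```text
time: 9.25
eef_pos: [0.4598, 0.0277, 0.0034]
tcp_rot: [0.499, 0.501, -0.499, 0.5]
contact_force: [0.3, -1.0, 0.3]
opening: 0.002
```

Call:
{"name": "drive_tool", "arguments": {
  "steps": [
    [0.3, 0, 0, 0, 0],
    [0.2, 0, 0, 0, 0],
    [0, 0, 0, 0, 0]
  ]
}}

```text
time: 9.55
eef_pos: [0.4599, 0.0277, -0.0014]
tcp_rot: [0.499, 0.501, -0.499, 0.5]
contact_force: [-0.2, 0.4, 0.2]
opening: 0.001
```

```bash
python3 st.py; python3 - <<'E'
from h import *
S=read_camera("scene")
s,M=pose();print((proj(S,s["eef_pos"])-[180,150])*8)
crop(S,(180,150,260,210),8,[],"pics/g5.png")
E
```

```text
t 9.55 p [ 0.4599  0.0277 -0.0014] q [-0.16  0.09  2.22  0.    0.83 -0.16] F [-0.2  0.4  0.2] o 0.001
toolx [-0.001  0.    -1.   ] tooly [ 1.     0.003 -0.001] toolz [ 0.003 -1.    -0.   ]
[[338.14256758 350.79761248]]
```

View pics/g5.png

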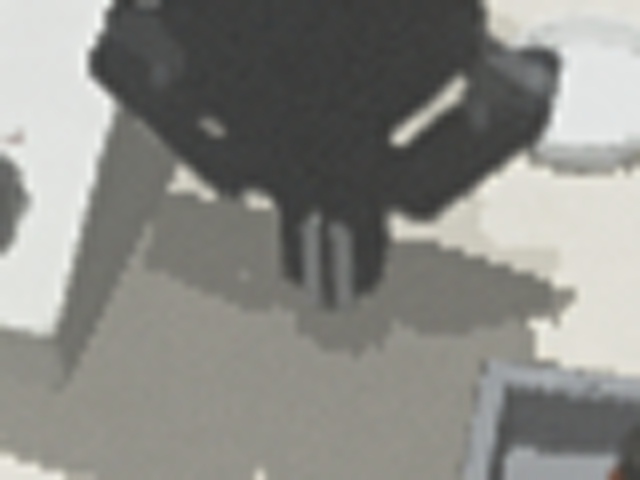

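Call:
{"name": "drive_tool", "arguments": {
  "steps": [
    [0.4, 0, 0, 0, 0],
    [0.4, 0, 0, 0, 0],
    [0, 0, 0, 0, 0]
  ]
}}

```text
time: 9.9
eef_pos: [0.4595, 0.0277, -0.0098]
tcp_rot: [0.499, 0.501, -0.5, 0.5]
contact_force: [0.5, 0.3, 0.1]
opening: -0.0
```

Call:
{"name": "drive_tool", "arguments": {
  "steps": [
    [0.3, 0, 0, 0, 0],
    [0.2, 0, 0, 0, 0],
    [0, 0, 0, 0, 0]
  ]
}}

```text
time: 10.2
eef_pos: [0.4599, 0.0277, -0.0144]
tcp_rot: [0.499, 0.501, -0.499, 0.5]
contact_force: [-0.3, -0.2, 0.2]
opening: -0.004
```

Call:
{"name": "drive_tool", "arguments": {
  "steps": [
    [0.2, 0, 0, 0, 0],
    [0.1, 0, 0, 0, 0],
    [0, 0, 0, 0, 0]
  ]
}}

```text
time: 10.5
eef_pos: [0.46, 0.0276, -0.0172]
tcp_rot: [0.499, 0.501, -0.499, 0.501]
contact_force: [-0.6, -0.6, 0.7]
opening: 0.001
```

Call:
{"name": "drive_tool", "arguments": {
  "steps": [
    [0.2, 0, 0, 0, 0],
    [0, 0, 0, 0, 0]
  ]
}}

```text
time: 10.7
eef_pos: [0.46, 0.0276, -0.0193]
tcp_rot: [0.499, 0.501, -0.499, 0.501]
contact_force: [-0.7, -0.2, 0.1]
opening: -0.001
```

Call:
{"name": "drive_tool", "arguments": {
  "steps": [
    [0.2, 0, 0, 0, 0],
    [0, 0, 0, 0, 0]
  ]
}}

```text
time: 10.9
eef_pos: [0.46, 0.0276, -0.0213]
tcp_rot: [0.499, 0.501, -0.499, 0.501]
contact_force: [0.5, 0.1, -0.4]
opening: -0.0
```

Call:
{"name": "drive_tool", "arguments": {
  "steps": [
    [0.2, 0, 0, 0, 0],
    [0, 0, 0, 0, 0]
  ]
}}

```text
time: 11.1
eef_pos: [0.46, 0.0276, -0.0233]
tcp_rot: [0.499, 0.501, -0.499, 0.501]
contact_force: [0.4, -0.1, 0.4]
opening: -0.001
```

Call:
{"name": "drive_tool", "arguments": {
  "steps": [
    [0.2, 0, 0, 0, 0],
    [0, 0, 0, 0, 0]
  ]
}}

```text
time: 11.3
eef_pos: [0.46, 0.0276, -0.0253]
tcp_rot: [0.499, 0.501, -0.499, 0.501]
contact_force: [-0.7, -0.5, 0.4]
opening: -0.003
```

Call:
{"name": "drive_tool", "arguments": {
  "steps": [
    [0.2, 0, 0, 0, 0],
    [0, 0, 0, 0, 0]
  ]
}}

```text
time: 11.5
eef_pos: [0.46, 0.0276, -0.0273]
tcp_rot: [0.499, 0.501, -0.499, 0.501]
contact_force: [-0.1, 0.5, -0.3]
opening: 0.001
```

Call:
{"name": "drive_tool", "arguments": {
  "steps": [
    [0.2, 0, 0, 0, 0],
    [0, 0, 0, 0, 0]
  ]
}}

```text
time: 11.7
eef_pos: [0.46, 0.0276, -0.0293]
tcp_rot: [0.499, 0.501, -0.499, 0.501]
contact_force: [0.4, 0.2, 0.1]
opening: 0.003
```

```bash
python3 st.py; python3 - <<'E'
from h import *
S=read_camera("scene")
g=S["frame"][150:210,180:260].mean(2); s,M=pose()
print(proj(S,s["eef_pos"]-[0,0,s["eef_pos"][2]])[0]-[180,150])
print(g[30:50,30:56].astype(int))
E
```

```text
t 11.7 p [ 0.46    0.0276 -0.0293] q [-0.16  0.15  2.22 -0.    0.77 -0.16] F [0.4 0.2 0.1] o 0.003
toolx [-0.001  0.    -1.   ] tooly [ 1.     0.003 -0.001] toolz [ 0.003 -1.    -0.   ]
[42.2502431  43.51342157]
[[ 66  65  65  64  62  63  64  62  63  61  61  61  64  62  64  64  63  65
   64  64  64  66  66  65  66  64]
 [ 65  63  65  63  61  65  65  63  63  63  59  61  62  62  65  62  63  61
   64  66  63  62  68  67  65  64]
 [ 72  81  84  80  71  62  65  64  62  63  62  60  64  66  62  66  64  62
   65  63  64  66  65  65  65  62]
 [106 117 119 116  96  64  64  67  64  64  61  63  63  63  63  62  62  63
   62  66  63  64  66  64  65  64]
 [119 122 119 120 117  75  64  64  64  71  67  63  64  61  66  64  66  64
   67  76  70  63  65  64  67  77]
 [120 118 118 120 119  91  65  63  76  91  87  65  75  68  64  64  65  60
   77 113  96  76  72  72  85 104]
 [124 119 118 119 118 102  65  66  96 118  93  80 107  85  67  64  64  64
   75 119 120 105 105 105 118 118]
 [137 122 117 119 118 104  67  64 101 114  86  77 113 108  76  63  63  62
   73 117 120 118 119 118 120 118]
 [121 119 119 11
[... 592 characters left out ...]
69  66  86
  120 142 141 120 118 119 120 119]
 [142 143 142 142 144 144 141 124 121 118 114  71  99 116 104  92  89 114
  123 143 140 123 120 123 122 122]
 [143 142 142 142 142 143 143 141 140 119 117  78 102 110 109 122 123 125
  141 144 142 141 141 141 141 142]
 [144 143 143 141 141 142 143 145 142 123 122 104 112 110 112 140 142 141
  141 143 143 140 143 141 144 143]
 [141 142 142 143 143 144 142 143 143 142 141 124 124 124 123 140 143 143
  142 141 141 141 143 140 142 142]
 [142 145 142 145 143 145 143 145 143 142 143 143 142 142 142 142 143 143
  145 143 141 142 143 140 142 143]
 [144 143 143 144 144 143 141 143 143 143 142 144 144 144 143 143 142 145
  142 144 142 143 144 142 142 144]]
```

Call:
{"name": "drive_tool", "arguments": {
  "steps": [
    [0.15, 0, 0, 0, 0],
    [0, 0, 0, 0, 0]
  ]
}}

```text
time: 11.95
eef_pos: [0.4601, 0.0276, -0.0307]
tcp_rot: [0.499, 0.501, -0.499, 0.501]
contact_force: [1.0, 0.1, 0.4]
opening: -0.0
```

Call:
{"name": "drive_tool", "arguments": {
  "steps": [
    [0.15, 0, 0, 0, 0],
    [0, 0, 0, 0, 0]
  ]
}}

```text
time: 12.15
eef_pos: [0.46, 0.0276, -0.0322]
tcp_rot: [0.499, 0.501, -0.499, 0.501]
contact_force: [0.3, 0.0, -0.4]
opening: 0.003
```

Call:
{"name": "drive_tool", "arguments": {
  "steps": [
    [0.15, 0, 0, 0, 0],
    [0, 0, 0, 0, 0]
  ]
}}

```text
time: 12.35
eef_pos: [0.4604, 0.0276, -0.0333]
tcp_rot: [0.499, 0.501, -0.499, 0.501]
contact_force: [-0.4, 0.3, 2.8]
opening: 0.002
```

Touchdown is at a measured z of -0.033, so the real fingertips sit 33 mm above the reported TCP. xy agrees with the picture. I'll subtract 33 mm from every height from here on and go back to the flask.

Call:
{"name": "drive_tool", "arguments": {
  "steps": [
    [-3, 0, 0, 0, 0],
    [-4, 0, 0, 0, 1],
    [-4, 0, 0, 0, 1],
    [-3, 0, 0, 0, 1],
    [0, 3.2, -2.5, 0, 1],
    [0, 3.2, -2.6, 0, 1],
    [0, 3.2, -2.5, 0, 1],
    [0, 3.3, -2.6, 0, 1],
    [0, 3.3, -2.5, 0, 1],
    [0, 0, 0, 0, 1]
  ]
}}

```text
time: 13.35
eef_pos: [0.6246, 0.1576, 0.1055]
tcp_rot: [0.499, 0.501, -0.498, 0.501]
contact_force: [-0.1, -0.0, 0.2]
opening: 1.002
```

Call:
{"name": "drive_tool", "arguments": {
  "steps": [
    [0, 0, 0, 0, 1],
    [0, 0, 0, 0, 1]
  ]
}}

```text
time: 13.55
eef_pos: [0.6209, 0.1546, 0.1059]
tcp_rot: [0.499, 0.501, -0.5, 0.5]
contact_force: [-0.6, -0.2, -1.1]
opening: 0.999
```

```bash
python3 st.py '[.622,.155,.029]'
```

```text
t 13.55 p [0.6209 0.1546 0.1059] q [ 0.09  0.3   1.74 -0.    1.11  0.08] F [-0.6 -0.2 -1.1] o 0.999
toolx [-0.001 -0.    -1.   ] tooly [ 1.     0.003 -0.001] toolz [ 0.003 -1.     0.   ]
shift cm [ 7.69  0.12 -0.04]
```

Call:
{"name": "drive_tool", "arguments": {
  "steps": [
    [2.5, 0.1, 0, 0, 1],
    [2.5, 0, 0, 0, 1],
    [2.2, 0, 0, 0, 1],
    [0.5, 0, 0, 0, 1],
    [0, 0, 0, 0, 1]
  ]
}}

```text
time: 14.05
eef_pos: [0.6216, 0.1544, 0.0288]
tcp_rot: [0.499, 0.501, -0.5, 0.5]
contact_force: [-1.2, -0.2, -0.5]
opening: 0.999
```

Call:
{"name": "drive_tool", "arguments": {
  "steps": [
    [0, 0, 0, 0, 0.3],
    [0, 0, 0, 0, 0.2],
    [0, 0, 0, 0, 0],
    [0, 0, 0, 0, 0],
    [0, 0, 0, 0, 0],
    [0, 0, 0, 0, 0],
    [0, 0, 0, 0, 0],
    [0, 0, 0, 0, 0]
  ],
  "force": 30
}}

```text
time: 14.85
eef_pos: [0.624, 0.1552, 0.0314]
tcp_rot: [0.5, 0.5, -0.499, 0.501]
contact_force: [-2.8, -0.4, 5.8]
opening: 0.537
```

Call:
{"name": "drive_tool", "arguments": {
  "steps": [
    [-1, 0, 0, 0, 0],
    [-1, 0, 0, 0, 0],
    [0, 0, 0, 0, 0],
    [0, 0, 0, 0, 0]
  ]
}}

```text
time: 15.25
eef_pos: [0.623, 0.1551, 0.0498]
tcp_rot: [0.499, 0.501, -0.499, 0.501]
contact_force: [1.6, 0.2, -1.9]
opening: 0.535
```

```bash
python3 st.py '[.6358,-.0372,.1]'; python3 - <<'E'
from h import *
S=read_camera("scene")
crop(S,(270,80,350,180),6,[],"pics/g6.png")
E
```

```text
t 15.25 p [0.623  0.1551 0.0498] q [0.09 0.37 1.76 0.   1.01 0.08] F [ 1.6  0.2 -1.9] o 0.535
toolx [ 0.001  0.    -1.   ] tooly [1.    0.003 0.001] toolz [ 0.003 -1.    -0.   ]
shift cm [-5.02  1.23 19.23]
```

View pics/g6.png

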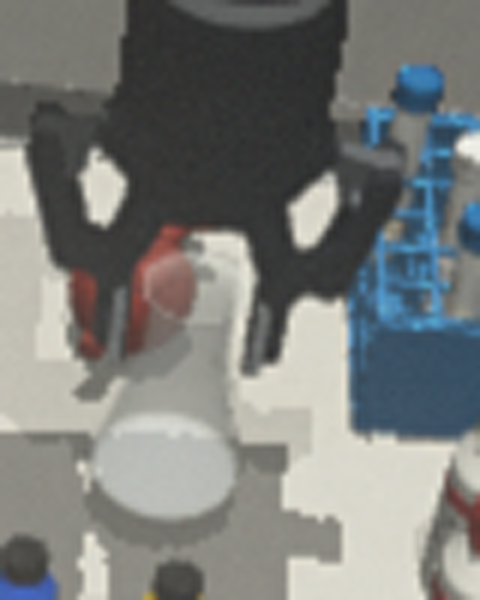

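The flask is lifted level, with its base at (165,465). But the opening of 0.535 means the pads hold the upper cone, so I'll set it back and regrip 15 mm higher.

Call:
{"name": "drive_tool", "arguments": {
  "steps": [
    [-0.0, 0, 0, 0, 0],
    [1, 0, 0, 0, 0],
    [0.6, 0, 0, 0, 0],
    [0.3, 0, 0, 0, 0],
    [0, 0, 0, 0, 0]
  ]
}}

```text
time: 15.8
eef_pos: [0.6224, 0.1551, 0.0316]
tcp_rot: [0.498, 0.501, -0.5, 0.5]
contact_force: [-4.8, -0.4, 8.5]
opening: 0.54
```

Call:
{"name": "drive_tool", "arguments": {
  "steps": [
    [0, 0, 0, 0, 0.65],
    [0, 0, 0, 0, 0.75],
    [0, 0, 0, 0, 0.8],
    [-0.8, 0, 0, 0, 0.8],
    [-0.8, 0, 0, 0, 0.8],
    [0, 0, 0, 0, 0.8]
  ]
}}

```text
time: 16.4
eef_pos: [0.6243, 0.1552, 0.0486]
tcp_rot: [0.5, 0.5, -0.498, 0.502]
contact_force: [0.3, -1.1, 0.5]
opening: 0.802
```

Call:
{"name": "drive_tool", "arguments": {
  "steps": [
    [0, 0, 0, 0, 0.5],
    [0, 0, 0, 0, 0.3],
    [0, 0, 0, 0, 0],
    [0, 0, 0, 0, 0],
    [0, 0, 0, 0, 0],
    [0, 0, 0, 0, 0],
    [0, 0, 0, 0, 0]
  ]
}}

```text
time: 17.1
eef_pos: [0.6231, 0.1551, 0.0469]
tcp_rot: [0.499, 0.501, -0.499, 0.501]
contact_force: [-2.1, -0.1, 5.1]
opening: 0.499
```

Call:
{"name": "drive_tool", "arguments": {
  "steps": [
    [-1, 0, 0, 0, 0],
    [-1, 0, 0, 0, 0],
    [0, 0, 0, 0, 0],
    [0, 0, 0, 0, 0]
  ]
}}

```text
time: 17.5
eef_pos: [0.623, 0.1551, 0.0667]
tcp_rot: [0.499, 0.501, -0.499, 0.501]
contact_force: [-0.0, 0.6, -1.2]
opening: 0.5
```

```bash
python3 st.py '[.6358,-.0372,.1]'
```

```text
t 17.5 p [0.623  0.1551 0.0667] q [ 0.09  0.35  1.75 -0.    1.04  0.08] F [-0.   0.6 -1.2] o 0.5
toolx [ 0.001  0.    -1.   ] tooly [1.    0.003 0.001] toolz [ 0.003 -1.    -0.   ]
shift cm [-3.33  1.23 19.23]
```

Call:
{"name": "drive_tool", "arguments": {
  "steps": [
    [-2.5, 0, 0, 0, 0],
    [-3.5, 0, 0, 0, 0],
    [-2.5, 0, 0, 0, 0],
    [0, 0.2, 2.7, 0, 0],
    [0, 0.3, 3.3, 0, 0],
    [0, 0.2, 3.6, 0, 0],
    [0, 0.2, 3.6, 0, 0],
    [0, 0.2, 3.3, 0, 0],
    [0, 0.1, 2.7, 0, 0],
    [0, 0, 0, 0, 0]
  ]
}}

```text
time: 18.5
eef_pos: [0.6351, -0.0403, 0.1507]
tcp_rot: [-0.5, -0.5, 0.501, -0.5]
contact_force: [0.8, 1.2, -0.2]
opening: 0.497
```

Call:
{"name": "drive_tool", "arguments": {
  "steps": [
    [0, 0, 0, 0, 0],
    [0, 0, 0, 0, 0]
  ]
}}

```text
time: 18.7
eef_pos: [0.6351, -0.036, 0.1509]
tcp_rot: [0.499, 0.501, -0.499, 0.501]
contact_force: [0.1, -0.1, -0.7]
opening: 0.5
```

```bash
python3 st.py '[.6358,-.0372,.0535]'; python3 - <<'E'
from h import *
from ov import *
S=read_camera("scene");T=read_camera("top")
s,M=pose(); p=s["eef_pos"]; zb=p[2]-.047
cv=cyl(p[0],p[1],(zb+.003,.0315),(zb+.102,.0175))+carrier(.596,-.121,.02)
a=S["frame"]; crop(S,(220,80,340,330),2.4,cv,"pics/a.png"); crop(T,(240,80,400,200),3,cv,"pics/b.png")
a=cv2.imread("pics/a.png");b=cv2.imread("pics/b.png"); im=np.zeros((600,800,3),np.uint8); im[:a.shape[0],:a.shape[1]]=a; im[:b.shape[0],300:300+b.shape[1]]=b; cv2.imwrite("pics/g7.png",im)
E
```

```text
t 18.7 p [ 0.6351 -0.036   0.1509] q [-0.22  0.24  1.72  0.    1.18 -0.22] F [ 0.1 -0.1 -0.7] o 0.5
toolx [-0.001  0.001 -1.   ] tooly [ 1.     0.004 -0.001] toolz [ 0.004 -1.    -0.001]
shift cm [9.74 0.08 0.13]
```

View pics/g7.png

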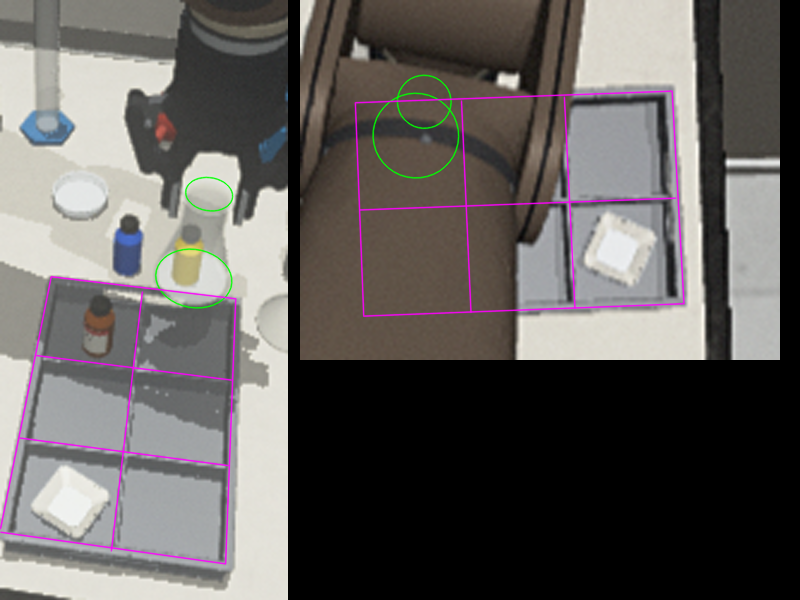

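The flask hangs upright above the back-left compartment, with its base near (190,273) against a predicted (193,278). Lowering it now.

Call:
{"name": "drive_tool", "arguments": {
  "steps": [
    [0, 0.1, 0.3, 0, 0],
    [2.5, 0, 0, 0, 0],
    [3, 0, 0, 0, 0],
    [2, 0, 0, 0, 0],
    [1, 0, 0, 0, 0],
    [0.5, 0, 0, 0, 0],
    [0.3, 0, 0, 0, 0],
    [0, 0, 0, 0, 0]
  ]
}}

```text
time: 19.6
eef_pos: [0.6371, -0.0399, 0.0593]
tcp_rot: [0.5, 0.5, -0.499, 0.501]
contact_force: [-0.3, 0.3, -1.3]
opening: 0.496
```

Call:
{"name": "drive_tool", "arguments": {
  "steps": [
    [0.15, 0, 0, 0, 0],
    [0.15, 0, 0, 0, 0],
    [0, 0, 0, 0, 0]
  ]
}}

```text
time: 19.9
eef_pos: [0.6366, -0.0399, 0.0558]
tcp_rot: [0.499, 0.501, -0.499, 0.501]
contact_force: [-1.1, 0.2, -0.9]
opening: 0.499
```

Call:
{"name": "drive_tool", "arguments": {
  "steps": [
    [0.15, 0, 0, 0, 0],
    [0.1, 0, 0, 0, 0],
    [0, 0, 0, 0, 0]
  ]
}}

```text
time: 20.2
eef_pos: [0.6365, -0.0399, 0.0531]
tcp_rot: [0.499, 0.501, -0.499, 0.501]
contact_force: [-0.7, -0.2, -0.3]
opening: 0.496
```

Call:
{"name": "drive_tool", "arguments": {
  "steps": [
    [0.1, 0, 0, 0, 0],
    [0.1, 0, 0, 0, 0],
    [0, 0, 0, 0, 0]
  ]
}}

```text
time: 20.5
eef_pos: [0.6368, -0.0401, 0.0529]
tcp_rot: [0.499, 0.501, -0.499, 0.501]
contact_force: [-3.7, 0.3, 7.2]
opening: 0.5
```

Call:
{"name": "drive_tool", "arguments": {
  "steps": [
    [0, 0, 0, 0, 0.6],
    [0, 0, 0, 0, 0.75],
    [0, 0, 0, 0, 0.85],
    [0, 0, 0, 0, 0.9],
    [-2, 0, 0, 0, 0.9],
    [-4, 0, 0, 0, 1],
    [-4, 0, 0, 0, 1],
    [0, 0, 0, 0, 1]
  ]
}}

```text
time: 21.3
eef_pos: [0.6408, -0.0408, 0.1588]
tcp_rot: [0.502, 0.497, -0.497, 0.505]
contact_force: [0.4, 0.8, 0.3]
opening: 0.997
```

Call:
{"name": "drive_tool", "arguments": {
  "steps": [
    [0, -3, 2.7, 0, 1],
    [0, -3, 2.7, 0, 1],
    [0, -3, 2.7, 0, 1],
    [0, -3, 2.7, 0, 1],
    [0, -3, 2.7, 0, 1],
    [0, -3, 2.7, 0, 1],
    [0, -3, 2.7, 0, 1],
    [0, -2.9, 2.7, 0, 1],
    [0, 0, 0, 0, 1],
    [0, 0, 0, 0, 1]
  ]
}}

```text
time: 22.3
eef_pos: [0.3975, -0.2568, 0.1505]
tcp_rot: [0.5, 0.5, -0.5, 0.5]
contact_force: [0.1, 0.9, -0.9]
opening: 0.995
```

```bash
python3 st.py '[.398,-.256,.032]'; cat > two.py <<'E'
import sys
from ov import *
def two(name,cv,sb,tb,ks,kt):
    S=read_camera("scene");T=read_camera("top")
    crop(S,sb,ks,cv,"pics/a.png"); crop(T,tb,kt,cv,"pics/b.png")
    a=cv2.imread("pics/a.png");b=cv2.imread("pics/b.png"); im=np.zeros((max(a.shape[0],b.shape[0]),a.shape[1]+b.shape[1],3),np.uint8); im[:a.shape[0],:a.shape[1]]=a; im[:b.shape[0],a.shape[1]:]=b; print(im.shape); cv2.imwrite(name,im)
E
python3 - <<'E'
from two import *
cv=cyl(.398,-.256,(.001,.03),(.095,.03),(.129,.02))+cyl(.402,-.14,(.001,.023),(.06,.026))+cyl(.6358,-.0372,(.01,.0315),(.108,.0175))+carrier(.596,-.121,.02)
two("pics/g8.png",cv,(120,180,330,330),(250,100,400,250),2,2.5)
E
```

```text
t 22.3 p [ 0.3975 -0.2568  0.1505] q [-0.79 -0.12  2.1   0.    1.16 -0.79] F [ 0.1  0.9 -0.9] o 0.995
toolx [ 0.     0.001 -1.   ] tooly [1.    0.001 0.   ] toolz [ 0.001 -1.    -0.001]
shift cm [11.85  0.05 -0.08]
(375, 795, 3)
```

View pics/g8.png

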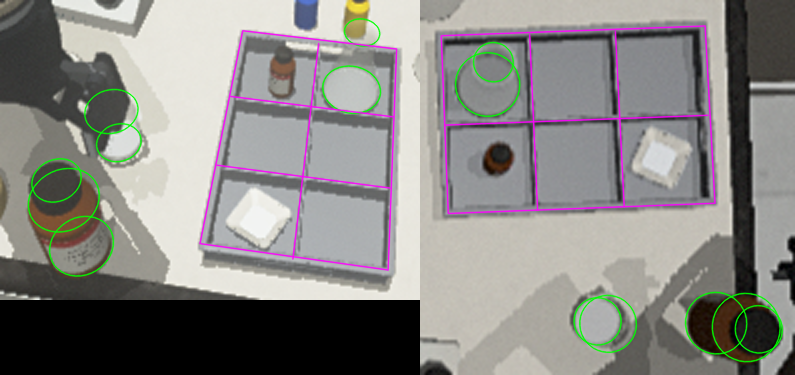

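The flask stands in the back-left compartment, with its base at (350,90) in the scene part and (487,85) in the top part. The amber bottle's circles fit at (80,245) and (715,322), so I'll go down on it.

Call:
{"name": "drive_tool", "arguments": {
  "steps": [
    [3, 0, 0, 0, 1],
    [3, 0, 0, 0, 1],
    [3, 0, 0, 0, 1],
    [1.8, 0, 0, 0, 1],
    [1, 0, 0, 0, 1],
    [0, 0, 0, 0, 1],
    [0, 0, 0, 0, 1]
  ]
}}

```text
time: 23.1
eef_pos: [0.399, -0.2567, 0.0336]
tcp_rot: [0.499, 0.501, -0.499, 0.501]
contact_force: [0.4, -0.7, 0.4]
opening: 1.003
```

Call:
{"name": "drive_tool", "arguments": {
  "steps": [
    [0, 0, 0, 0, 0.8],
    [0, 0, 0, 0, 0.7],
    [0, 0, 0, 0, 0.5],
    [0, 0, 0, 0, 0.3],
    [0, 0, 0, 0, 0],
    [0, 0, 0, 0, 0],
    [0, 0, 0, 0, 0],
    [0, 0, 0, 0, 0]
  ],
  "force": 40
}}

```text
time: 23.9
eef_pos: [0.3988, -0.2573, 0.0346]
tcp_rot: [0.499, 0.5, -0.499, 0.501]
contact_force: [-1.4, 1.6, 6.1]
opening: 0.68
```

Call:
{"name": "drive_tool", "arguments": {
  "steps": [
    [-1, 0, 0, 0, 0],
    [-1, 0, 0, 0, 0],
    [0, 0, 0, 0, 0],
    [0, 0, 0, 0, 0]
  ]
}}

```text
time: 24.3
eef_pos: [0.3981, -0.2567, 0.0533]
tcp_rot: [0.499, 0.5, -0.499, 0.501]
contact_force: [-0.7, -0.3, -1.4]
opening: 0.68
```

```bash
python3 st.py '[.6392,-.2032,.152]'
```

```text
t 24.3 p [ 0.3981 -0.2567  0.0533] q [-0.79  0.02  2.17 -0.    0.95 -0.79] F [-0.7 -0.3 -1.4] o 0.68
toolx [ 0.001 -0.001 -1.   ] tooly [1.    0.003 0.001] toolz [ 0.003 -1.     0.001]
shift cm [-9.86 24.13 -5.27]
```

Call:
{"name": "drive_tool", "arguments": {
  "steps": [
    [-2.5, 0, 0, 0, 0],
    [-2.5, 0, 0, 0, 0],
    [0, 2.5, -0.6, 0, 0],
    [0, 3.5, -0.8, 0, 0],
    [0, 4, -0.8, 0, 0],
    [0, 4.1, -0.9, 0, 0],
    [0, 4, -0.8, 0, 0],
    [0, 3.5, -0.8, 0, 0],
    [0, 2.5, -0.6, 0, 0],
    [0, 0, 0, 0, 0]
  ]
}}

```text
time: 25.3
eef_pos: [0.6411, -0.2016, 0.1018]
tcp_rot: [0.499, 0.501, -0.498, 0.501]
contact_force: [-0.4, -0.6, -2.9]
opening: 0.683
```

Call:
{"name": "drive_tool", "arguments": {
  "steps": [
    [0, 0, 0, 0, 0],
    [0, 0, 0, 0, 0],
    [0, 0, 0, 0, 0]
  ]
}}

```text
time: 25.6
eef_pos: [0.6378, -0.2032, 0.1026]
tcp_rot: [0.499, 0.501, -0.5, 0.5]
contact_force: [0.1, 0.0, -2.6]
opening: 0.673
```

```bash
python3 st.py '[.6392,-.2032,.0395]'
```

```text
t 25.6 p [ 0.6378 -0.2032  0.1026] q [-0.46  0.36  1.66 -0.    1.12 -0.46] F [ 0.1  0.  -2.6] o 0.673
toolx [-0.001  0.    -1.   ] tooly [ 1.     0.002 -0.001] toolz [ 0.002 -1.    -0.   ]
shift cm [6.31 0.15 0.01]
```

Call:
{"name": "drive_tool", "arguments": {
  "steps": [
    [2, 0.1, 0, 0, 0],
    [2, 0, 0, 0, 0],
    [1, 0, 0, 0, 0],
    [0.5, 0, 0, 0, 0],
    [0.3, 0, 0, 0, 0],
    [0.2, 0, 0, 0, 0],
    [0, 0, 0, 0, 0]
  ]
}}

```text
time: 26.3
eef_pos: [0.6403, -0.2031, 0.0436]
tcp_rot: [0.499, 0.5, -0.499, 0.501]
contact_force: [0.2, -1.0, -1.9]
opening: 0.677
```

Call:
{"name": "drive_tool", "arguments": {
  "steps": [
    [0.15, 0, 0, 0, 0],
    [0.1, 0, 0, 0, 0],
    [0, 0, 0, 0, 0]
  ]
}}

```text
time: 26.6
eef_pos: [0.6401, -0.203, 0.0407]
tcp_rot: [0.499, 0.5, -0.499, 0.501]
contact_force: [-0.2, -0.6, -1.7]
opening: 0.678
```

Call:
{"name": "drive_tool", "arguments": {
  "steps": [
    [0.1, 0, 0, 0, 0],
    [0.1, 0, 0, 0, 0],
    [0, 0, 0, 0, 0]
  ]
}}

```text
time: 26.9
eef_pos: [0.6403, -0.2032, 0.0406]
tcp_rot: [0.499, 0.501, -0.499, 0.501]
contact_force: [-2.7, 1.7, 5.7]
opening: 0.674
```

Call:
{"name": "drive_tool", "arguments": {
  "steps": [
    [0, 0, 0, 0, 0.8],
    [0, 0, 0, 0, 0.95],
    [0, 0, 0, 0, 1],
    [-3, 0, 0, 0, 1],
    [-4.5, 0, 0, 0, 1],
    [-4.5, 0, 0, 0, 1],
    [-4.5, 0, 0, 0, 1],
    [0, 0, 0, 0, 1]
  ]
}}

```text
time: 27.7
eef_pos: [0.6441, -0.2048, 0.2134]
tcp_rot: [0.501, 0.495, -0.497, 0.506]
contact_force: [0.5, -0.7, 0.8]
opening: 1.003
```

Call:
{"name": "drive_tool", "arguments": {
  "steps": [
    [0, -1.8, -4.4, 0, 1],
    [0, -1.8, -4.4, 0, 1],
    [0, -1.8, -4.4, 0, 1],
    [0, -1.8, -4.4, 0, 1],
    [0, -1.8, -4.4, 0, 1],
    [0, -1.8, -4.4, 0, 1],
    [0, -1.8, -4.4, 0, 1],
    [0, -1.8, -4.4, 0, 1],
    [0, -1.8, -4.4, 0, 1],
    [0, -1.8, -4.4, 0, 1]
  ]
}}

```text
time: 28.7
eef_pos: [0.4574, 0.2382, 0.203]
tcp_rot: [0.499, 0.501, -0.499, 0.501]
contact_force: [0.8, 0.7, 1.0]
opening: 1.003
```

Call:
{"name": "drive_tool", "arguments": {
  "steps": [
    [0, 0, 0, 0, 1],
    [0, 0, 0, 0, 1]
  ]
}}

```text
time: 28.9
eef_pos: [0.458, 0.2374, 0.203]
tcp_rot: [0.498, 0.501, -0.499, 0.501]
contact_force: [-0.9, -0.7, -0.3]
opening: 0.998
```

```bash
python3 st.py '[.462,.238,.108]'
```

```text
t 28.9 p [0.458  0.2374 0.203 ] q [ 0.28 -0.07  1.96 -0.    1.26  0.28] F [-0.9 -0.7 -0.3] o 0.998
toolx [-0. -0. -1.] tooly [ 1.     0.006 -0.   ] toolz [ 0.006 -1.     0.   ]
shift cm [ 9.5   0.4  -0.06]
```

Call:
{"name": "drive_tool", "arguments": {
  "steps": [
    [0, 0.3, -0.1, 0, 1],
    [3, 0, 0, 0, 1],
    [3, 0, 0, 0, 1],
    [2.5, 0, 0, 0, 1],
    [1, 0, 0, 0, 1],
    [0, 0, 0, 0, 1],
    [0, 0, 0, 0, 1]
  ]
}}

```text
time: 29.6
eef_pos: [0.4629, 0.2372, 0.1095]
tcp_rot: [0.5, 0.5, -0.499, 0.501]
contact_force: [0.2, 0.8, -0.0]
opening: 1.002
```

Call:
{"name": "drive_tool", "arguments": {
  "steps": [
    [0, 0, 0, 0, 0.7],
    [0, 0, 0, 0, 0.55],
    [0, 0, 0, 0, 0.45],
    [0, 0, 0, 0, 0.35],
    [0, 0, 0, 0, 0.2],
    [0, 0, 0, 0, 0],
    [0, 0, 0, 0, 0],
    [0, 0, 0, 0, 0],
    [0, 0, 0, 0, 0]
  ],
  "force": 30
}}

```text
time: 30.5
eef_pos: [0.4621, 0.2378, 0.1091]
tcp_rot: [0.5, 0.501, -0.499, 0.501]
contact_force: [0.1, 0.1, 4.3]
opening: 0.341
```

Call:
{"name": "drive_tool", "arguments": {
  "steps": [
    [-1, 0, 0, 0, 0],
    [-1, 0, 0, 0, 0],
    [0, 0, 0, 0, 0],
    [0, 0, 0, 0, 0]
  ]
}}

```text
time: 30.9
eef_pos: [0.4615, 0.2376, 0.1286]
tcp_rot: [0.499, 0.501, -0.499, 0.501]
contact_force: [-0.2, 1.0, -0.6]
opening: 0.342
```

```bash
python3 st.py '[.6375,-.1202,.24]'
```

```text
t 30.9 p [0.4615 0.2376 0.1286] q [ 0.28  0.01  2.02 -0.    1.11  0.28] F [-0.2  1.  -0.6] o 0.342
toolx [ 0.  0. -1.] tooly [1.    0.003 0.   ] toolz [ 0.003 -1.    -0.   ]
shift cm [-11.14  17.49  35.83]
```

Call:
{"name": "drive_tool", "arguments": {
  "steps": [
    [-2, 0, 0, 0, 0],
    [-3, 0, 0, 0, 0],
    [-3.5, 0, 0, 0, 0],
    [-3, 0, 0, 0, 0],
    [0, 1, 2, 0, 0],
    [0, 1.5, 3, 0, 0],
    [0, 1.9, 3.9, 0, 0],
    [0, 1.9, 3.9, 0, 0],
    [0, 1.9, 3.9, 0, 0],
    [0, 1.9, 3.9, 0, 0]
  ]
}}

```text
time: 31.9
eef_pos: [0.5633, 0.0304, 0.2427]
tcp_rot: [0.499, 0.501, -0.499, 0.5]
contact_force: [0.7, 0.4, -1.3]
opening: 0.339
```

Call:
{"name": "drive_tool", "arguments": {
  "steps": [
    [0, 1.9, 3.9, 0, 0],
    [0, 1.9, 3.9, 0, 0],
    [0, 1.9, 3.9, 0, 0],
    [0, 1.2, 2.3, 0, 0],
    [0, 0.5, 1.2, 0, 0],
    [0, 0, 0, 0, 0],
    [0, 0, 0, 0, 0],
    [0, 0, 0, 0, 0]
  ]
}}

```text
time: 32.7
eef_pos: [0.6372, -0.1183, 0.2434]
tcp_rot: [0.499, 0.501, -0.499, 0.501]
contact_force: [-0.8, 0.6, -0.0]
opening: 0.344
```

```bash
python3 st.py '[.6375,-.1202,.1155]'; python3 - <<'E'
from two import *
s,M=pose();p=s["eef_pos"];zb=p[2]-.109
cv=cyl(p[0],p[1],(zb,.027),(zb+.191,.0145))+cyl(.6375,-.1202,(.013,.027))
two("pics/g9.png",cv,(220,60,340,330),(240,80,400,200),2.2,3)
E
```

```text
t 32.7 p [ 0.6372 -0.1183  0.2434] q [-0.34  0.2   1.6   0.    1.35 -0.34] F [-0.8  0.6 -0. ] o 0.344
toolx [-0.     0.001 -1.   ] tooly [ 1.     0.004 -0.   ] toolz [ 0.004 -1.    -0.001]
shift cm [12.79  0.04  0.2 ]
(594, 744, 3)
```

View pics/g9.png

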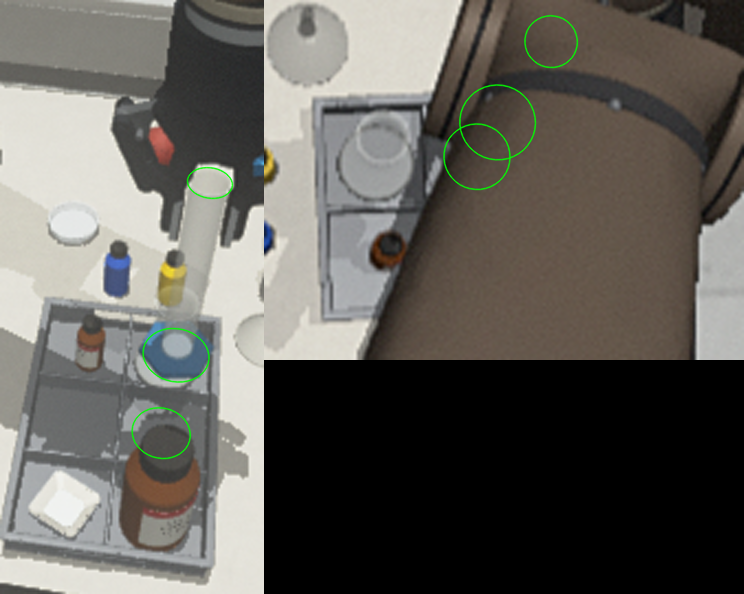

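The cylinder hangs straight, with its foot at (177,352) on the predicted circle. The bottle and flask stand upright in their compartments. Lowering the cylinder.

Call:
{"name": "drive_tool", "arguments": {
  "steps": [
    [2, 0, 0.2, 0, 0],
    [3, 0, 0, 0, 0],
    [3, 0, 0, 0, 0],
    [2, 0, 0, 0, 0],
    [1, 0, 0, 0, 0],
    [0.8, 0, 0, 0, 0],
    [0.4, 0, 0, 0, 0],
    [0.3, 0, 0, 0, 0],
    [0, 0, 0, 0, 0]
  ]
}}

```text
time: 33.7
eef_pos: [0.638, -0.122, 0.1191]
tcp_rot: [0.499, 0.5, -0.499, 0.501]
contact_force: [0.3, 0.7, -0.7]
opening: 0.347
```

Call:
{"name": "drive_tool", "arguments": {
  "steps": [
    [0.15, 0, 0, 0, 0],
    [0.1, 0, 0, 0, 0],
    [0, 0, 0, 0, 0]
  ]
}}

```text
time: 34.0
eef_pos: [0.6377, -0.1219, 0.1161]
tcp_rot: [0.499, 0.501, -0.499, 0.501]
contact_force: [-0.9, -0.5, -1.4]
opening: 0.338
```

Call:
{"name": "drive_tool", "arguments": {
  "steps": [
    [0.1, 0, 0, 0, 0],
    [0.1, 0, 0, 0, 0],
    [0, 0, 0, 0, 0]
  ]
}}

```text
time: 34.3
eef_pos: [0.6381, -0.1221, 0.1151]
tcp_rot: [0.499, 0.5, -0.499, 0.501]
contact_force: [-1.5, -0.1, 4.2]
opening: 0.339
```

Call:
{"name": "drive_tool", "arguments": {
  "steps": [
    [0, 0, 0, 0, 0.45],
    [0, 0, 0, 0, 0.6],
    [0, 0, 0, 0, 0.7],
    [0, 0, 0, 0, 0.8],
    [-2, 0, 0, 0, 0.9],
    [-3.5, 0, 0, 0, 1],
    [-3.5, 0, 0, 0, 1],
    [0, 0, 0, 0, 1]
  ]
}}

```text
time: 35.1
eef_pos: [0.641, -0.123, 0.2112]
tcp_rot: [0.501, 0.497, -0.497, 0.505]
contact_force: [0.7, -0.4, 0.7]
opening: 0.996
```

Call:
{"name": "drive_tool", "arguments": {
  "steps": [
    [0, -3.9, 0.3, 0, 1],
    [0, -3.9, 0.3, 0, 1],
    [0, -3.9, 0.3, 0, 1],
    [0, -3.9, 0.3, 0, 1],
    [0, -3.9, 0.3, 0, 1],
    [0, -3.9, 0.3, 0, 1],
    [0, 0, 0, 0, 1]
  ]
}}

```text
time: 35.8
eef_pos: [0.4, -0.1399, 0.2023]
tcp_rot: [0.499, 0.501, -0.5, 0.499]
contact_force: [-0.0, -0.2, -0.5]
opening: 1.002
```

Call:
{"name": "drive_tool", "arguments": {
  "steps": [
    [1, 0, 0, 8.2, 1],
    [1, 0, 0, 8.2, 1],
    [1, 0, 0, 8.2, 1],
    [1, 0, 0, 8.2, 1],
    [1, 0, 0, 8.2, 1],
    [1, 0, 0, 8.2, 1],
    [1, 0, 0, 8.2, 1],
    [1, 0, 0, 8.2, 1],
    [1, 0, 0, 8.2, 1],
    [1, 0, 0, 8.2, 1]
  ]
}}

```text
time: 36.8
eef_pos: [0.4042, -0.1405, 0.1031]
tcp_rot: [0.705, 0.048, -0.705, 0.048]
contact_force: [-0.1, -0.1, -0.4]
opening: 1.002
```

Call:
{"name": "drive_tool", "arguments": {
  "steps": [
    [0, 0, 0, 8.2, 1],
    [0, 0, 0, 0, 1],
    [0, 0, 0, 0, 1]
  ]
}}

```text
time: 37.1
eef_pos: [0.4041, -0.1406, 0.1038]
tcp_rot: [0.707, 0.001, -0.707, 0.001]
contact_force: [0.1, -0.1, -0.3]
opening: 0.997
```

```bash
python3 st.py '[.402,-.140,-.007]'; python3 - <<'E'
from two import *
cv=cyl(.402,-.14,(.001,.023),(.06,.026))+cyl(.6375,-.1202,(.197,.0145),(.013,.027))
two("pics/g10.png",cv,(140,180,340,330),(240,80,400,240),2,2.4)
E
```

```text
t 37.1 p [ 0.4041 -0.1406  0.1038] q [-0.57 -0.18  2.24  0.    1.08  1.  ] F [ 0.1 -0.1 -0.3] o 0.997
toolx [ 0.  0. -1.] tooly [ 0.003 -1.    -0.   ] toolz [-1.    -0.003 -0.   ]
shift cm [11.08 -0.06  0.21]
(384, 784, 3)
```

View pics/g10.png

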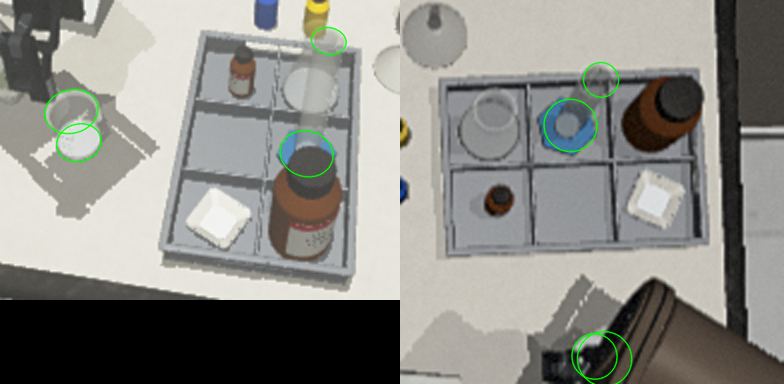

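Flask, cylinder (foot near (570,125) in the top part) and bottle all stand in their back-row compartments. The beaker's circles fit at (78,142), so I'll go down on it.

Call:
{"name": "drive_tool", "arguments": {
  "steps": [
    [3, 0, 0.2, 0, 1],
    [3, 0, 0, 0, 1],
    [3, 0, 0, 0, 1],
    [1.2, 0, 0, 0, 1],
    [0.8, 0, 0, 0, 1],
    [0, 0, 0, 0, 1],
    [0, 0, 0, 0, 1]
  ]
}}

```text
time: 37.9
eef_pos: [0.4027, -0.1412, -0.005]
tcp_rot: [0.708, -0.001, -0.706, 0.0]
contact_force: [-0.3, 0.2, 0.5]
opening: 0.998
```

```bash
python3 st.py '[.402,-.140,-.007]'
```

```text
t 37.9 p [ 0.4027 -0.1412 -0.005 ] q [-0.58  0.02  2.3   0.    0.82  1.  ] F [-0.3  0.2  0.5] o 0.998
toolx [ 0.002 -0.001 -1.   ] tooly [-0.    -1.     0.001] toolz [-1.     0.    -0.002]
shift cm [ 0.2  -0.12  0.07]
```

Call:
{"name": "drive_tool", "arguments": {
  "steps": [
    [0, 0, 0, 0, 0.75],
    [0, 0, 0, 0, 0.65],
    [0, 0, 0, 0, 0.55],
    [0, 0, 0, 0, 0.45],
    [0, 0, 0, 0, 0.3],
    [0, 0, 0, 0, 0],
    [0, 0, 0, 0, 0],
    [0, 0, 0, 0, 0],
    [0, 0, 0, 0, 0]
  ],
  "force": 22
}}

```text
time: 38.8
eef_pos: [0.4027, -0.141, -0.0049]
tcp_rot: [0.708, -0.001, -0.706, 0.0]
contact_force: [-1.1, 1.9, 4.7]
opening: 0.586
```

Call:
{"name": "drive_tool", "arguments": {
  "steps": [
    [-1, 0, 0, 0, 0],
    [-1, 0, 0, 0, 0],
    [0, 0, 0, 0, 0],
    [0, 0, 0, 0, 0]
  ]
}}

```text
time: 39.2
eef_pos: [0.4019, -0.1407, 0.0144]
tcp_rot: [0.707, -0.0, -0.707, 0.0]
contact_force: [0.3, 0.2, -0.3]
opening: 0.581
```

```bash
python3 st.py '[.5545,-.1218,.08]'
```

```text
t 39.2 p [ 0.4019 -0.1407  0.0144] q [-0.58 -0.02  2.3  -0.    0.87  1.  ] F [ 0.3  0.2 -0.3] o 0.581
toolx [ 0.001 -0.001 -1.   ] tooly [-0.001 -1.     0.001] toolz [-1.     0.001 -0.001]
shift cm [ -6.55  -1.9  -15.27]
```

Call:
{"name": "drive_tool", "arguments": {
  "steps": [
    [-2, 0, 0, 0, 0],
    [-2.5, 0, 0, 0, 0],
    [0, -0.3, -2.5, 0, 0],
    [0, -0.4, -3.4, 0, 0],
    [0, -0.5, -3.5, 0, 0],
    [0, -0.4, -3.4, 0, 0],
    [0, -0.3, -2.5, 0, 0],
    [0, 0, 0, 0, 0],
    [0, 0, 0, 0, 0],
    [0, 0, 0, 0, 0]
  ]
}}

```text
time: 40.2
eef_pos: [0.5532, -0.1214, 0.0581]
tcp_rot: [-0.706, 0.0, 0.708, 0.001]
contact_force: [-0.5, 0.1, -1.0]
opening: 0.585
```

```bash
python3 st.py '[.5545,-.1218,.001]'
```

```text
t 40.2 p [ 0.5532 -0.1214  0.0581] q [-0.4   0.21  1.95 -0.    0.99  1.18] F [-0.5  0.1 -1. ] o 0.585
toolx [-0.002  0.001 -1.   ] tooly [-0.001 -1.    -0.001] toolz [-1.     0.001  0.002]
shift cm [ 5.71  0.04 -0.14]
```

Call:
{"name": "drive_tool", "arguments": {
  "steps": [
    [2, 0, -0.1, 0, 0],
    [2, 0, 0, 0, 0],
    [0.8, 0, 0, 0, 0],
    [0.3, 0, 0, 0, 0],
    [0.2, 0, 0, 0, 0],
    [0, 0, 0, 0, 0]
  ]
}}

```text
time: 40.8
eef_pos: [0.556, -0.1219, 0.0066]
tcp_rot: [0.707, -0.0, -0.707, -0.0]
contact_force: [-0.8, -0.0, -0.0]
opening: 0.582
```

Call:
{"name": "drive_tool", "arguments": {
  "steps": [
    [0.15, 0, 0, 0, 0],
    [0.1, 0, 0, 0, 0],
    [0, 0, 0, 0, 0]
  ]
}}

```text
time: 41.1
eef_pos: [0.5558, -0.1217, 0.0036]
tcp_rot: [0.707, -0.0, -0.707, -0.0]
contact_force: [0.8, 0.2, -0.8]
opening: 0.581
```

Call:
{"name": "drive_tool", "arguments": {
  "steps": [
    [0.1, 0, 0, 0, 0],
    [0.1, 0, 0, 0, 0],
    [0, 0, 0, 0, 0]
  ]
}}

```text
time: 41.4
eef_pos: [0.5557, -0.1216, 0.0014]
tcp_rot: [-0.707, 0.0, 0.707, 0.0]
contact_force: [-0.4, 0.0, -0.8]
opening: 0.582
```

```bash
python3 st.py
```

```text
t 41.4 p [ 0.5557 -0.1216  0.0014] q [-0.39  0.3   1.96 -0.    0.88  1.18] F [-0.4  0.  -0.8] o 0.582
toolx [-0.  0. -1.] tooly [-0.001 -1.    -0.   ] toolz [-1.     0.001  0.   ]
```

Call:
{"name": "drive_tool", "arguments": {
  "steps": [
    [0.1, 0, 0, 0, 0],
    [0.1, 0, 0, 0, 0],
    [0, 0, 0, 0, 0]
  ]
}}

```text
time: 41.7
eef_pos: [0.5569, -0.1217, 0.0012]
tcp_rot: [0.708, -0.0, -0.706, -0.0]
contact_force: [-1.2, 2.5, 7.9]
opening: 0.584
```

Call:
{"name": "drive_tool", "arguments": {
  "steps": [
    [0, 0, 0, 0, 0.65],
    [0, 0, 0, 0, 0.75],
    [0, 0, 0, 0, 0.85],
    [0, 0, 0, 0, 1],
    [-3, 0, 0, 0, 1],
    [-4, 0, 0, 0, 1],
    [-3.5, 0, 0, 0, 1],
    [0, 0, 0, 0, 1]
  ]
}}

```text
time: 42.5
eef_pos: [0.5597, -0.1233, 0.1108]
tcp_rot: [0.711, -0.002, -0.703, 0.001]
contact_force: [1.0, 0.9, 0.5]
opening: 1.002
```

Call:
{"name": "drive_tool", "arguments": {
  "steps": [
    [0, -3.7, 0.6, 0, 1],
    [0, -3.7, 0.6, 0, 1],
    [0, -3.7, 0.6, 0, 1],
    [0, -3.7, 0.6, 0, 1],
    [0, -3.7, 0.6, 0, 1],
    [0, -3.7, 0.6, 0, 1],
    [0, -3.8, 0.6, 0, 1],
    [0, 0, 0, 0, 1],
    [0, 0, 0, 0, 1]
  ]
}}

```text
time: 43.4
eef_pos: [0.5132, 0.1389, 0.1036]
tcp_rot: [-0.707, -0.0, 0.708, -0.001]
contact_force: [0.0, -0.5, -0.3]
opening: 1.002
```

```bash
python3 st.py '[.514,.139,-.036]'; python3 - <<'E'
from two import *
s,M=pose()
cv=cyl(.5545,-.1217,(.007,.023),(.066,.026))+cyl(.514,.139,(.001,.0295),(.013,.0295))
two("pics/g11.png",cv,(205,140,325,310),(270,90,380,190),3,4)
E
```

```text
t 43.4 p [0.5132 0.1389 0.1036] q [ 0.07  0.07  2.01 -0.    1.07  1.64] F [ 0.  -0.5 -0.3] o 1.002
toolx [-0.001 -0.001 -1.   ] tooly [ 0.002 -1.     0.001] toolz [-1.    -0.002  0.001]
shift cm [13.96 -0.02 -0.1 ]
(510, 800, 3)
```

View pics/g11.png

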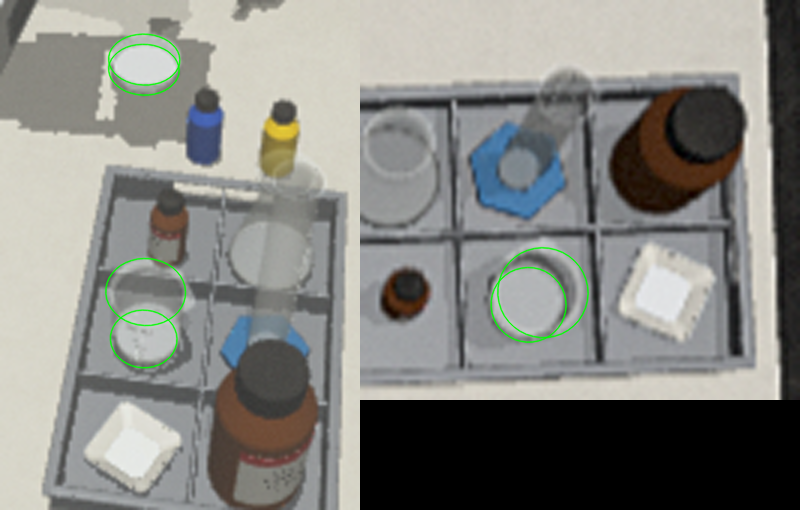

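The beaker stands upright in the front-middle compartment: base at (144,337) in the scene part and (531,300) in the top part, so its x is about 0.5555. All the other pieces are in place. Descending on the dish.

Call:
{"name": "drive_tool", "arguments": {
  "steps": [
    [3, 0, -0.1, 0, 1],
    [3.5, 0, 0, 0, 1],
    [3.5, 0, 0, 0, 1],
    [2, 0, 0, 0, 1],
    [1, 0, 0, 0, 1],
    [0.5, 0, 0, 0, 1],
    [0, 0, 0, 0, 1]
  ]
}}

```text
time: 44.2
eef_pos: [0.5153, 0.1378, -0.0304]
tcp_rot: [0.707, -0.001, -0.707, -0.001]
contact_force: [-0.0, 0.5, -0.2]
opening: 0.997
```

```bash
python3 st.py '[.514,.139,-.036]'
```

```text
t 44.2 p [ 0.5153  0.1378 -0.0304] q [ 0.07  0.29  2.05 -0.    0.8   1.64] F [-0.   0.5 -0.2] o 0.997
toolx [ 0. -0. -1.] tooly [-0.002 -1.     0.   ] toolz [-1.     0.002 -0.   ]
shift cm [ 0.56 -0.12  0.13]
```

Call:
{"name": "drive_tool", "arguments": {
  "steps": [
    [0.5, -0.1, 0.1, 0, 1],
    [0, 0, 0, 0, 0.85],
    [0, 0, 0, 0, 0.8],
    [0, 0, 0, 0, 0.75],
    [0, 0, 0, 0, 0.7],
    [0, 0, 0, 0, 0.6],
    [0, 0, 0, 0, 0.5],
    [0, 0, 0, 0, 0.5],
    [0, 0, 0, 0, 0.5]
  ],
  "force": 20
}}

```text
time: 45.1
eef_pos: [0.5142, 0.1395, -0.0348]
tcp_rot: [0.707, -0.0, -0.707, -0.0]
contact_force: [-1.6, -0.2, 5.1]
opening: 0.67
```

```bash
python3 st.py
```

```text
t 45.1 p [ 0.5142  0.1395 -0.0348] q [0.07 0.3  2.05 0.   0.79 1.65] F [-1.6 -0.2  5.1] o 0.67
toolx [ 0.  0. -1.] tooly [-0. -1. -0.] toolz [-1.  0. -0.]
```

Call:
{"name": "drive_tool", "arguments": {
  "steps": [
    [-1, 0, 0, 0, 0.5],
    [-2.5, 0, 0, 0, 0.5],
    [-3.5, 0, 0, 0, 0.5],
    [-3.5, 0, 0, 0, 0.5],
    [-1.5, 0, 0, 0, 0.5],
    [0, 2, -0.3, 0, 0.5],
    [0, 3, -0.5, 0, 0.5],
    [0, 3.9, -0.6, 0, 0.5],
    [0, 3.9, -0.6, 0, 0.5],
    [0, 3.9, -0.6, 0, 0.5]
  ]
}}

```text
time: 46.1
eef_pos: [0.5392, -0.0289, 0.0836]
tcp_rot: [-0.707, -0.0, 0.707, 0.0]
contact_force: [0.4, 0.7, 0.5]
opening: 0.669
```

Call:
{"name": "drive_tool", "arguments": {
  "steps": [
    [0, 3.9, -0.6, 0, 0.5],
    [0, 3, -0.5, 0, 0.5],
    [0, 2, -0.4, 0, 0.5],
    [0, 0.5, 0, 0, 0.5],
    [0, 0, 0, 0, 0.5],
    [0, 0, 0, 0, 0.5],
    [0, 0, 0, 0, 0.5]
  ]
}}

```text
time: 46.8
eef_pos: [0.5543, -0.1203, 0.0841]
tcp_rot: [-0.707, -0.0, 0.707, -0.0]
contact_force: [-0.3, 0.1, 0.2]
opening: 0.668
```

```bash
python3 st.py '[.5555,-.1217,.031]'
```

```text
t 46.8 p [ 0.5543 -0.1203  0.0841] q [-0.39  0.17  1.93  0.    1.04  1.18] F [-0.3  0.1  0.2] o 0.668
toolx [-0.001  0.001 -1.   ] tooly [ 0.001 -1.    -0.001] toolz [-1.    -0.001  0.001]
shift cm [ 5.31  0.14 -0.12]
```

Call:
{"name": "drive_tool", "arguments": {
  "steps": [
    [2, 0.1, 0, 0, 0.5],
    [1.8, 0, 0, 0, 0.5],
    [0.6, 0, 0, 0, 0.5],
    [0.3, 0, 0, 0, 0.5],
    [0.2, 0, 0, 0, 0.5],
    [0, 0, 0, 0, 0.5]
  ]
}}

```text
time: 47.4
eef_pos: [0.5552, -0.1226, 0.036]
tcp_rot: [0.707, -0.0, -0.707, 0.0]
contact_force: [0.2, -0.5, -0.4]
opening: 0.666
```

Call:
{"name": "drive_tool", "arguments": {
  "steps": [
    [0.1, 0, 0, 0, 0.5],
    [0.1, 0, 0, 0, 0.5],
    [0, 0, 0, 0, 0.5]
  ]
}}

```text
time: 47.7
eef_pos: [0.5548, -0.1227, 0.0337]
tcp_rot: [0.707, -0.0, -0.707, -0.0]
contact_force: [0.2, -0.3, 0.4]
opening: 0.665
```

```bash
python3 st.py '[.5555,-.1217,.031]'
```

```text
t 47.7 p [ 0.5548 -0.1227  0.0337] q [-0.4   0.25  1.95  0.    0.94  1.18] F [ 0.2 -0.3  0.4] o 0.665
toolx [ 0. -0. -1.] tooly [-0.001 -1.     0.   ] toolz [-1.     0.001 -0.   ]
shift cm [ 0.27 -0.1  -0.07]
```

Call:
{"name": "drive_tool", "arguments": {
  "steps": [
    [0.1, -0.1, -0.1, 0, 0.5],
    [0.1, 0, 0, 0, 0.5],
    [0, 0, 0, 0, 0.5]
  ]
}}

```text
time: 48.0
eef_pos: [0.5558, -0.1216, 0.0315]
tcp_rot: [0.707, -0.0, -0.707, -0.0]
contact_force: [0.2, 0.7, -0.5]
opening: 0.667
```

Call:
{"name": "drive_tool", "arguments": {
  "steps": [
    [0.1, 0, 0, 0, 0.5],
    [0, 0, 0, 0, 0.5]
  ]
}}

```text
time: 48.2
eef_pos: [0.5562, -0.1217, 0.0314]
tcp_rot: [0.707, -0.0, -0.707, -0.0]
contact_force: [-1.6, 1.0, 3.8]
opening: 0.667
```

Call:
{"name": "drive_tool", "arguments": {
  "steps": [
    [0.1, 0, 0, 0, 0.5],
    [0, 0, 0, 0, 0.5]
  ]
}}

```text
time: 48.4
eef_pos: [0.5567, -0.1218, 0.0313]
tcp_rot: [0.708, -0.0, -0.707, -0.0]
contact_force: [-2.2, 2.2, 8.1]
opening: 0.67
```

Call:
{"name": "drive_tool", "arguments": {
  "steps": [
    [-0.1, 0, 0, 0, 0.5],
    [0, 0, 0, 0, 0.7],
    [0, 0, 0, 0, 0.75],
    [0, 0, 0, 0, 0.85],
    [0, 0, 0, 0, 0.95],
    [-1, 0, 0, 0, 1],
    [-3, 0, 0, 0, 1],
    [-4, 0, 0, 0, 1],
    [-4, 0, 0, 0, 1]
  ]
}}

```text
time: 49.3
eef_pos: [0.5553, -0.1215, 0.1519]
tcp_rot: [-0.707, 0.0, 0.707, 0.0]
contact_force: [0.2, 0.3, 0.5]
opening: 1.001
```

Call:
{"name": "drive_tool", "arguments": {
  "steps": [
    [0, 3.5, 3, 0, 1],
    [0, 3.5, 3, 0, 1],
    [0, 3.5, 3, 0, 1],
    [0, 3.5, 3, 0, 1],
    [0, 3.5, 0, 0, 1],
    [0, 3.5, 0, 0, 1],
    [0, 0, 0, 0, 1],
    [0, 0, 0, 0, 1],
    [0, 0, 0, 0, 1]
  ]
}}

```text
time: 50.2
eef_pos: [0.4356, -0.3306, 0.1505]
tcp_rot: [-0.707, -0.0, 0.707, 0.0]
contact_force: [0.4, 0.2, 0.2]
opening: 0.995
```

```bash
python3 st.py; python3 - <<'E'
from two import *
cv=cyl(.5555,-.1217,(.066,.0295),(.079,.0295))
two("pics/g12.png",cv,(215,120,325,310),(260,80,380,190),3.1,3.8)
E
```

```text
t 50.2 p [ 0.4356 -0.3306  0.1505] q [-0.83  0.05  1.94  0.    1.16  0.74] F [0.4 0.2 0.2] o 0.995
toolx [-0.     0.001 -1.   ] tooly [ 0.    -1.    -0.001] toolz [-1. -0.  0.]
(589, 797, 3)
```

View pics/g12.png

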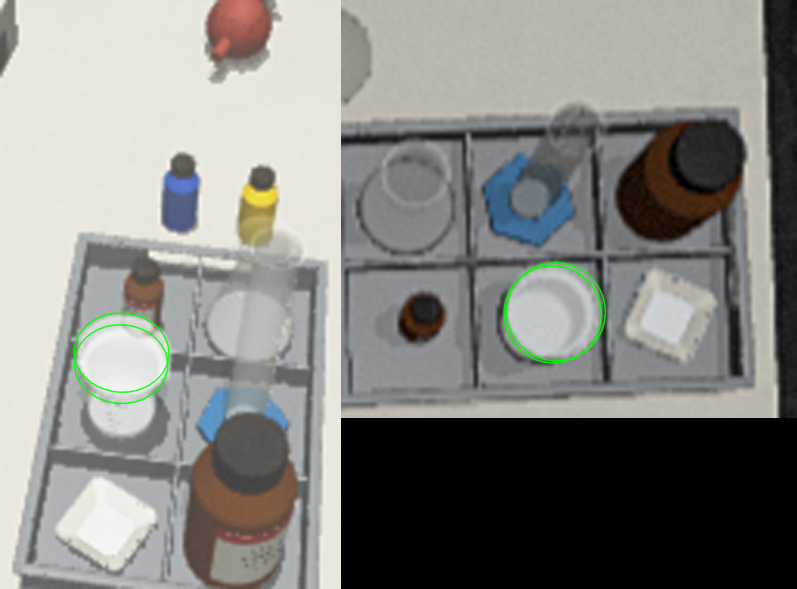

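The dish lies flat and matches the predicted circles at (121,358) in the scene part and (555,312) in the top part, directly over the beaker. All the pieces stand in their compartments, so I'm handing the job in.

```bash
python3 -c "
from plant import sign_off; print(sign_off())"
```

```text
the job is handed in; nothing more can be done
None
```

The titration carrier is made up as asked, with the petri dish flat on the beaker, and the job was handed in at about 50 s of the 138 s allowed. I placed the flask back-left behind the dropper, the amber bottle back-right behind the weigh boat, the cylinder back-middle and the beaker front-middle. The dish went on last.

- **Last check:** both cameras show every piece upright in its own compartment. The dish matches its predicted position over the beaker, within about 2 mm as far as the pictures can show.
- **Set-downs:** each piece was lowered until the wrist force showed contact (about 4–8 N) before release.
- **What went wrong:** the reported tool position was about 33 mm below the real fingertips. On the first try at the flask the jaws shut above its neck and pressed on its rim with about 18 N. It tilted roughly 9° and came upright when I lifted off; it did not fall.
- **How I fixed it:** I measured the offset by touching the worktop and corrected every height after that.
- **Flask regrip:** the second grip held the flask too low, on its cone, so I set it back and gripped it higher. The jaws then stood about 42 mm apart rather than the 35 mm given, but the flask did not slip.
- **Camera disagreement:** the two cameras differed by 2–7 mm on some positions, so I used averages.
- **Left alone:** I never gripped the red pipette filler, and the last picture shows it still lying where it was. At the start the gripper came down close beside it.

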